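# Screw a lifting eye home with a bar

### The arm

A 6-joint arm with a two-finger parallel gripper is mounted at the origin on a cart in front of the work surface, level with it; the furniture and walls round the work are solid. World frame = base frame: x ahead of the robot, y to its left, z up, the work surface at z = 0. Lengths are in m, angles in rad, forces in N, time in s.
With the tool pointing down it reaches from about 0.25 to 0.775 m from the base axis. Payload 4 kg.
Tool frame: the origin (TCP) lies between the finger pads; the fingertips stand 14 mm ahead of it and the grasp point (between the pads) lies 5 mm behind it (robot.tips_ahead is the distance from the TCP to the fingertips, in m); z points along the fingers, y is the direction in which the jaws open and shut (so a half turn about z gives the same grasp; the last joint's range is limited). The gripper opens to 94 mm and grips with 3 to 60 N. Pads are 16 mm wide; open, the fingers measure 119 mm over their backs; the gripper's body (75 mm by 177 mm) begins 78 mm behind the grasp point.
Start: joints at [-1.45, 0.087, 1.371, -0, 1.684, -0.103], TCP at [0.122, -0.536, 0.22] pointing down, gripper open.
Joint ranges: [-3.1, 3.1], [-0.76, 2.03], [0.27, 2.55], [-1.08, 4.22], [0.17, 2.65], [-2.57, 2.57]. Speed limits (rad/s): [2.79, 2.79, 3.14, 3.14, 3.14, 3.14].

### API

Orientations are given as [roll, pitch, yaw] about the fixed x, y, z axes, in that order (R = Rz(yaw) Ry(pitch) Rx(roll)).
In Python, from bench import robot, optics, job gives the robot as it stands.
- The arm moves only by the tool apply_moves, never from a script. Its argument "moves" is a list of rows, each a list of 3 entries, a list of its own where there are three numbers: the shift along the tool's x, y, z in cm, then the turn, a rotation vector about the tool's x, y, z in rad, then the opening, from 0 (shut) to 1 (fully open). In form: [[[tx, ty, tz], [rx, ry, rz], grip], ...]. A call has exactly 10 rows; each row is the pose to reach, as a shift and turn from the pose commanded when the call began, along the tool's axes at that moment; what a row does not reach only later rows make up. A row lasts 1/12 s, in which the tool goes at most 41.7 mm and 7.16 degrees, less where a joint would pass 70% of its speed; a pose out of reach is approached as far as the arm can. A call with a gripper value outside its range is refused whole. The fingers move at their own pace and stop on an object; the grip force is fixed at half the most. Time passes only in rows, so rows that repeat a pose let the fingers close, or fill a call up. It gives the time, the measured TCP pose, the force and the opening at its end, in the units of the state.
- robot.get_obs(): the state, without advancing time (a new reading comes with each control period).
- optics.snapshot(name): name is "scene" or "top" or "wrist"; returns the picture (420x560x3 uint8, red, green, blue); there is no depth.
- optics.get_calibration(name): a dict with "fx", "fy", "cx", "cy" (pixels), "rvec" (rotation vector, rad) and "tvec" (3), from world to camera coordinates, as OpenCV has them. Camera axes: x right, y down, z forward; pixel columns grow to the right and rows downward; lengths in m; the calibration is good to about 2 mm. A picture is of the moment at which its call begins: read the wrist's pose just before it. get_calibration takes no time and is no camera call; for the wrist camera it gives the pose at the moment of the call.
- job.close_job(): hands the job in, once; it reports no verdict.
The state is a dict: "time": time; "joint_positions": joint angles; "qvel": joint speeds; "joint_torque": joint torques, N m; "tool_pos": TCP position; "ee_rot": TCP orientation; "wrist_force": force on the tool from outside, world axes, zero at the start; "wrist_torque": the same for the moment, N m; "width": finger opening in m.
Only numpy, scipy, OpenCV 4.12 (cv2) and the standard library are available. Lean on these libraries where they do the work, as an engineer would, in place of code of your own. Each camera call takes 0.05 s, during which the arm holds its last target.

### The job

The lifting eye bolt in the grey ballast block has only been spun in by hand. Take the bar that fits through its eye, slide it through the loop and use it as a lever to turn the eye bolt clockwise (seen from above) until it is screwed fully home against its stop (its loop then stands in line with the long side of the block). Then draw the bar out again so that the hoist hook can go in, and lay it gently back flat on the black mat without knocking over or shifting the other things on the bench.

Things in the scene. Friction and masses are not known exactly. Their poses are not given: they have to be found in the camera images.
- eye (a joint): turn of the eye bolt in its thread, rad: 0 = screwed fully home (hard stop), positive = unscrewed, anticlockwise seen from above; it starts 0.8 to 1.3 rad short of home. It turns about the vertical line through point eye_hole, needs about 0.3 N m, stays where it is left, and sinks only 1.75 mm per full turn
- eye_hole (a point): centre of the hole of the steel eye bolt, about 82 mm above the bench; the frame turns with the eye: its z is up and its y axis is the axis of the hole (either way round is the same). Hole 17 mm in diameter, ring 41 mm outside diameter, 12 mm thick along the hole axis, standing on a 29 mm round collar. A 12 mm bar can slew about 0.35 rad either way in the hole before it turns the eye. When the eye is home its y axis is parallel to the block's y axis
- block: grey cast steel ballast block, 110 x 76 x 45 mm (local x, y, z), the eye bolt on a low boss in the middle of its top; fixed, too heavy to shift; origin at the centre of its underside, on the eye bolt's axis. Its sides towards the robot and the bench edge (-x and +y) are clear for the bar and the hand; an instrument on posts, 0.3 m high, stands 0.1 to 0.2 m behind it (+x)
- bar: the slimmer of the two plain steel bars, the one that fits: 150 mm long, 0.12 kg, lies flat on the mat. Along its local x axis: hexagonal shank, 14 mm across flats, from x = -60 to 0 mm; round shaft 12 mm in diameter from 0 to 68 mm; tapered nose from 68 to the tip at x = 90 mm (tip about 5 mm thick). Origin on the bar's axis where hexagon and shaft meet, 7 mm above what it lies on. Best gripped across the hexagon about x = -30 mm
- bar_s1 (a point): point on the bar's axis, 25 mm behind its tip (x = 65 mm of the bar)
- bar_s2 (a point): point on the bar's axis, 45 mm behind its tip (x = 45 mm)
- bar_s3 (a point): point on the bar's axis, 65 mm behind its tip (x = 25 mm)
- bar_s4 (a point): point on the bar's axis, 85 mm behind its tip (x = 5 mm)
- thick_bar: a second bar of the same shape but thicker, too thick for the eye: hexagon 22 mm across flats, 70 mm long, shaft 20 mm in diameter, 170 mm long in all; lies on the mat parallel to the other, their axes about 60 mm apart; origin on its axis where hexagon and shaft meet, local x towards its tip
- tool_mat: black rubber mat, 220 x 120 x 3 mm (local x, y, z), fixed on the bench on the robot's right, behind the 30 mm high red foot of a tall stand; origin at the centre of its underside. Between mat and block stands a red power supply with a black fan box on it, about 0.22 m high in all: carry the bar over or in front of it
- beaker: bystander: plastic beaker, 60 mm wide, 79 mm high; origin under its centre
- vial_0: bystander: glass vial with white cap, 27 mm wide, 57 mm high; origin under its centre
- vial_5: bystander: glass vial with white cap, 27 mm wide, 57 mm high; origin under its centre
- post_holder: bystander: black post holder with a steel post, 31 x 36 mm, 82 mm high; origin under its centre
- lens_tube: bystander: short black tube, 30 mm wide, 25 mm high; origin under its centre
- tape_roll: bystander: roll of yellow tape lying flat, 61 mm wide, 18 mm high; origin under its centre
- hex_key: bystander: small black hex key lying flat, 78 mm long, 4 mm thick; origin under its centre
- lens_ring: bystander: low black tube, 30 mm wide, 13 mm high; origin under its centre

How it is judged:
By the outcome, as a careful person would: the job done as asked, in the order asked, and still so for the second after the job is handed in, with the robot touching nothing.
It also fails if it takes over 72 s, if anything falls off the work surface, if the arm or the gripper's body presses on something with over 40 N, if the wrist force passes 120 N, or if a joint passes its speed limit or range.

## Working session

There is one attempt and no reset: what is moved stays moved. The work goes in short steps, Python scripts to look and compute and a tool call to move; the robot and the scene stay as the last step left them, time stands still between calls to the robot, and variables do not carry over. Pictures are saved under pics/ and viewed, and the job is handed in when it is done.

Besides the shell and the picture viewer there is one more tool, called as a command line: name --argument value ..., lists and objects as JSON in quotes. apply_moves: Moves the arm, as the interface text tells. Its arguments: {"type":"object","properties":{"moves":{"type":"array"}},"required":["moves"]}

```bash
ls; mkdir -p pics
python3 - <<'E'
from bench import robot, optics, job
import cv2
o=robot.get_obs();print(o)
for n in ["scene","top","wrist"]:
    c=optics.get_calibration(n);print(n,c)
    im=optics.snapshot(n);cv2.imwrite(f"pics/{n}0.png",im[:,:,::-1])
E
```

```text
pics
{'time': 0.0, 'joint_positions': array([-1.45008212e+00,  8.79251122e-02,  1.37222901e+00, -1.10960096e-05,
        1.68360461e+00, -1.03057441e-01]), 'qvel': array([ 0.0011638 , -0.00077019,  0.00023686,  0.00144018,  0.00031749,
       -0.00032195]), 'joint_torque': array([-1.14592076e-04, -3.40188718e+01, -3.02425969e+01,  7.17670494e-02,
        3.31917917e-02, -1.84435607e-04]), 'tool_pos': array([ 0.12200202, -0.53576843,  0.21833329]), 'ee_rot': array([-3.13943693e+00, -2.11866176e-04,  2.23770186e-01]), 'wrist_force': array([-0.77175953, -0.14412719,  0.13418266]), 'wrist_torque': array([-0.00201165,  0.00998179, -0.03190876]), 'width': 0.0939100502817016}
scene {'fx': 409.8438442800846, 'fy': 409.8438442800846, 'cx': 278.213766972563, 'cy': 212.15837437442275, 'rvec': array([ 0.68264374, -2.44883778,  1.34318346]), 'tvec': array([0.51538532, 0.23452095, 1.03624547])}
top {'fx': 522.0217188595163, 'fy': 522.0217188595163, 'cx': 278.61675234920006, 'cy': 209.02030582485466, 'rvec': array([ 2.21239339, -2.17047147,  0.08642507]), 'tvec': array([-0.03954793,  0.59619233,  1.77823329])}
wrist {'fx': 304.26692791037885, 'fy': 304.26692791037885, 'cx': 282.34762447524446, 'cy': 208.35521599388994, 'rvec': array([-2.30871217,  1.83987566,  0.21713661]), 'tvec': array([-0.55077167, -0.02363766,  0.38947547])}
```

View pics/scene0.png

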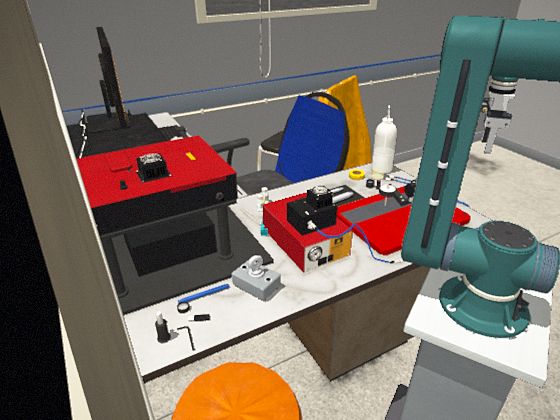

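View pics/top0.png

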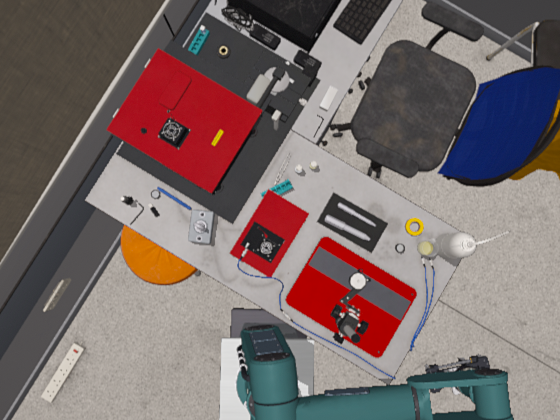

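View pics/wrist0.png

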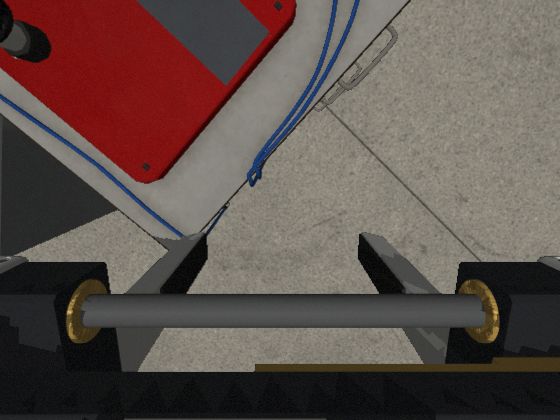

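The top view shows the block at about (201,225), the mat at about (352,220) with two bars, and the power supply at about (270,235). I'll enlarge these areas.

```bash
cat > h.py <<'E'
import numpy as np, cv2
from bench import robot, optics, job
def cal(n):
    c=optics.get_calibration(n);R=cv2.Rodrigues(np.array(c['rvec']))[0]
    return c,R,np.array(c['tvec'])
def px2w(n,u,v,z,C=None):
    c,R,t=C or cal(n)
    d=R.T@np.array([(u-c['cx'])/c['fx'],(v-c['cy'])/c['fy'],1]);o=-R.T@t
    return o+d*(z-o[2])/d[2]
def w2px(n,p,C=None):
    c,R,t=C or cal(n)
    q=R@np.array(p)+t
    return np.array([c['fx']*q[0]/q[2]+c['cx'],c['fy']*q[1]/q[2]+c['cy']])
def crop(src,out,x0,y0,x1,y1,s):
    im=cv2.imread(src)[y0:y1,x0:x1]
    cv2.imwrite(out,cv2.resize(im,None,fx=s,fy=s,interpolation=cv2.INTER_CUBIC))
E
python3 - <<'E'
from h import *
crop('pics/top0.png','pics/c1.png',310,180,400,260,8)
crop('pics/top0.png','pics/c2.png',170,190,250,250,10)
crop('pics/scene0.png','pics/c3.png',220,240,300,310,8)
for u,v in [(201,225),(352,220),(270,235)]: print(px2w('top',u,v,0))
E
```

```text
[0.53738788 0.24011051 0.        ]
[ 0.56488845 -0.28482803  0.        ]
[ 5.0724810e-01 -1.1055713e-04  0.0000000e+00]
```

View pics/c1.png

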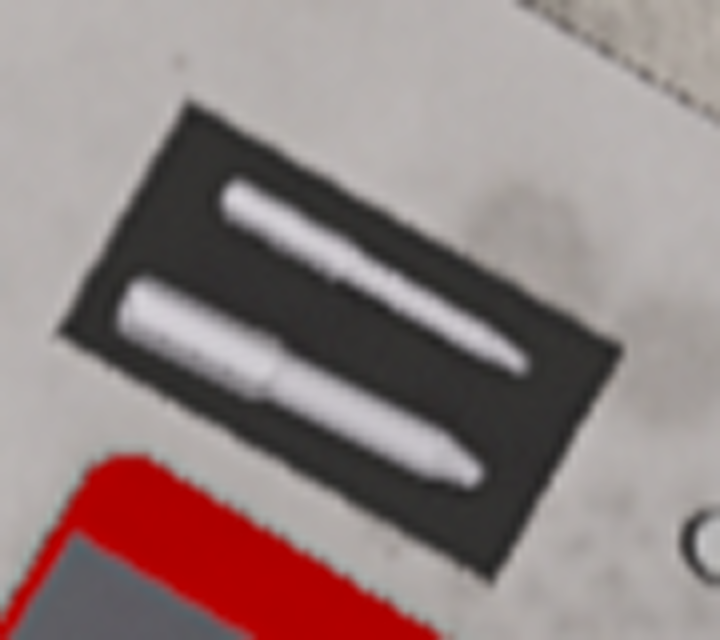

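View pics/c2.png

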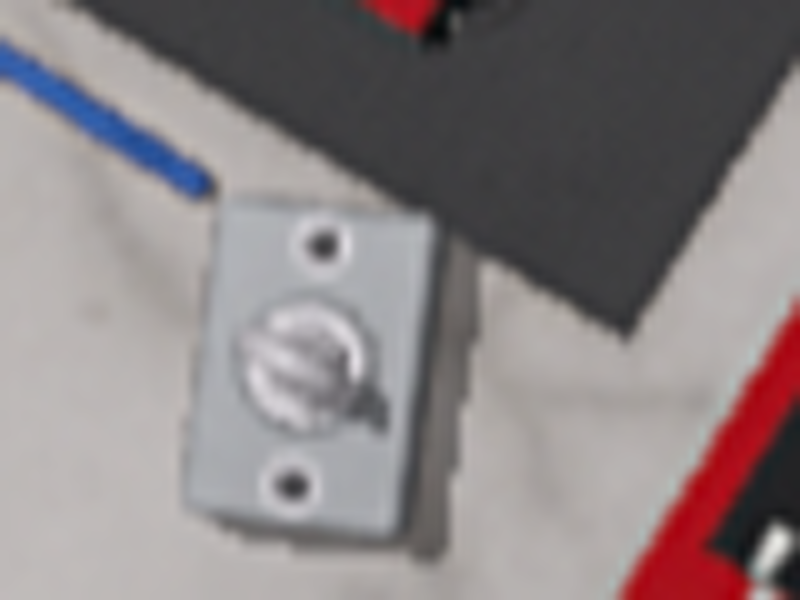

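View pics/c3.png

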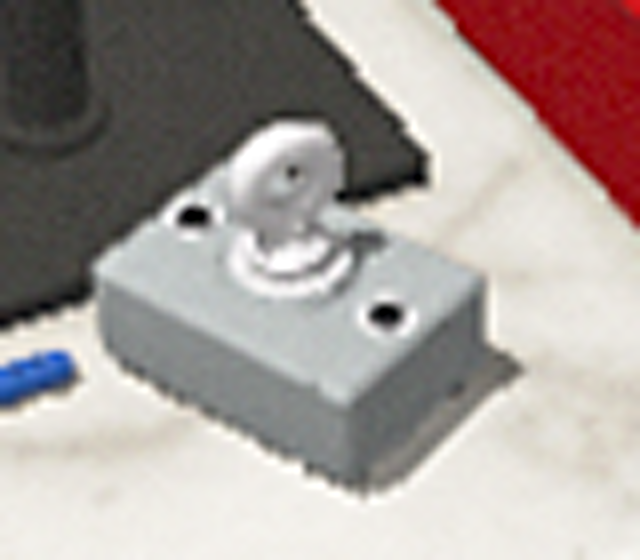

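Run:
```python
from h import *
C=cal('top')
def f(u,v,s,x0,y0,z): return px2w('top',x0+(u+.5)/s-.5,y0+(v+.5)/s-.5,z,C)
np.set_printoptions(precision=4,suppress=True)
g=[f(*p,8,310,180,.003) for p in [(188,102),(622,347),(492,580),(62,330)]]
print('mat',g,np.mean(g,0),np.linalg.norm(g[0]-g[1]),np.linalg.norm(g[1]-g[2]))
d=(g[1]-g[0])+(g[2]-g[3]);print('ang',np.arctan2(d[1],d[0]))
b=f(230,196,8,310,180,.010);t=f(525,368,8,310,180,.010)
print('bar',b,t,np.linalg.norm(t-b),np.arctan2(*(t-b)[1::-1]), 'org',b+(t-b)*60/150,'grip',b+(t-b)*30/150)
b=f(136,302,8,310,180,.014);t=f(470,480,8,310,180,.014)
print('thick',b,t,np.linalg.norm(t-b),np.arctan2(*(t-b)[1::-1]))
g=[f(*p,10,170,190,.045) for p in [(218,195),(438,212),(408,540),(185,508)]]
print('block',g,np.mean(g,0),[np.linalg.norm(g[i]-g[(i+1)%4]) for i in range(4)])
d=(g[0]-g[3])+(g[1]-g[2]);print('x dir',np.arctan2(d[1],d[0]))
print('ring top bolt', f(305,365,10,170,190,.09))
print(f(310,245,10,170,190,.045)-f(292,487,10,170,190,.045), f(322,245,10,170,190,.045))
```

```text
mat [array([ 0.6602, -0.2173,  0.003 ]), array([ 0.5569, -0.4076,  0.003 ]), array([ 0.4548, -0.3516,  0.003 ]), array([ 0.5596, -0.1636,  0.003 ])] [ 0.5579 -0.285   0.003 ] 0.21655045204049725 0.11647052172919133
ang -2.073896230255791
bar [ 0.6189 -0.2352  0.01  ] [ 0.5466 -0.364   0.01  ] 0.14763830987214505 -2.0819902353558017 org [ 0.59   -0.2867  0.01  ] grip [ 0.6044 -0.261   0.01  ]
thick [ 0.5718 -0.1945  0.014 ] [ 0.4977 -0.3397  0.014 ] 0.16299437208598727 -2.042708221945767
block [array([0.5893, 0.2681, 0.045 ]), array([0.585 , 0.1935, 0.045 ]), array([0.4737, 0.2005, 0.045 ]), array([0.4831, 0.2761, 0.045 ])] [0.5328 0.2346 0.045 ] [np.float64(0.07481234458328949), np.float64(0.11144723701639492), np.float64(0.07610659800466495), np.float64(0.10647215334913765)]
x dir -0.06899479831131874
ring top bolt [0.5307 0.2307 0.09  ]
[ 0.082  -0.0037  0.    ] [0.573  0.2324 0.045 ]
```

Run:
```python
from h import *
crop('pics/scene0.png','pics/c4.png',330,150,480,260,5)
crop('pics/top0.png','pics/c5.png',280,230,420,360,5)
crop('pics/scene0.png','pics/c6.png',60,130,300,300,3)
```

```text
(no output)
```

View pics/c4.png

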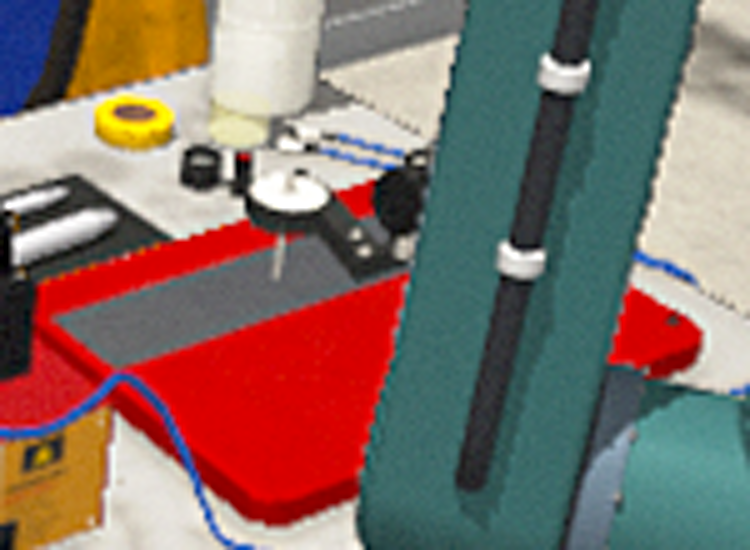

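View pics/c5.png

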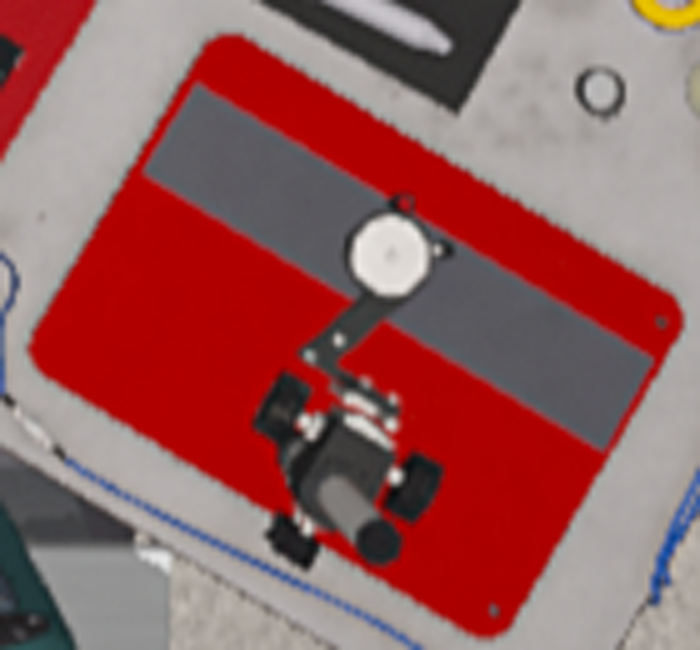

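View pics/c6.png

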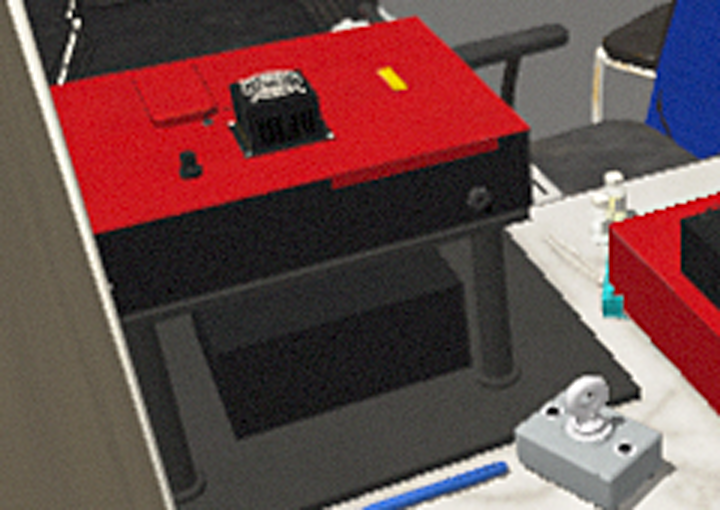

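Run:
```python
from h import *
np.set_printoptions(precision=3,suppress=True)
C=cal('top')
print('cam',-C[1].T@C[2])
for nm,u,v,z in [('postbase',338,320,.03),('posttop',356,338,.35),('posttop',356,338,.45),('disc',358,280,.1),('bottlebase',455,243,0),('bottletop',462,247,.2),('instr corner',214,190,.3),('instr cornerL',109,126,.3),('cR',262,112,.3),('fan',266,247,.22)]:
    print(nm,px2w('top',u,v,z,C))
S=cal('scene')
print('instr corner scene',[px2w('scene',60+528/3,130+128/3,z,S) for z in (.28,.3,.32)])
print('instr lower', px2w('scene',60+528/3,130+215/3,.22,S))
# left front edge
print(px2w('scene',60+97/3,130+232/3,.3,S))
print('proj bottle', [w2px('scene',px2w('top',462,247,z,C),S) for z in (.15,.2,.25)])
for z in (.25,.35,.45): print(w2px('scene',px2w('top',356,338,z,C),S))
```

```text
cam [ 0.474 -0.011  1.815]
postbase [ 0.224 -0.236  0.03 ]
posttop [ 0.22  -0.246  0.35 ]
posttop [ 0.238 -0.23   0.45 ]
disc [ 0.364 -0.291  0.1  ]
bottlebase [ 0.492 -0.645  0.   ]
bottletop [ 0.478 -0.597  0.2  ]
instr corner [0.629 0.164 0.3  ]
instr cornerL [0.812 0.476 0.3  ]
cR [0.863 0.029 0.3  ]
fan [0.466 0.01  0.22 ]
instr corner scene [array([0.631, 0.16 , 0.28 ]), array([0.606, 0.191, 0.3  ]), array([0.582, 0.223, 0.32 ])]
instr lower [0.607 0.198 0.22 ]
[0.773 0.479 0.3  ]
proj bottle [array([386.771, 134.155]), array([387.013, 123.338]), array([387.267, 111.958])]
[443.783 159.074]
[443.593 126.514]
[443.381  90.438]
```

```bash
cat >> h.py <<'E'
from scipy.spatial.transform import Rotation as Ro
import json
np.set_printoptions(precision=4,suppress=True)
def pose(p,yaw,lean=0,pitch=0):
    # tool x at angle yaw, z down, then lean about tool x , pitch about tool y
    return np.array(p,float), Ro.from_euler('xyz',[np.pi,0,yaw])*Ro.from_rotvec([lean,0,0])*Ro.from_rotvec([0,pitch,0])
def load():
    d=json.load(open('cmd.json'));return np.array(d['p']),Ro.from_matrix(d['R'])
def save(P): json.dump({'p':list(map(float,P[0])),'R':P[1].as_matrix().tolist()},open('cmd.json','w'))
def rel(P0,P):
    return (P0[1].inv().apply(P[0]-P0[0])*100).round(2), (P0[1].inv()*P[1]).as_rotvec().round(3)
def applied(t,r):
    P=load();save((P[0]+P[1].apply(np.array(t)/100),P[1]*Ro.from_rotvec(r)))
def chk():
    P=load();o=robot.get_obs();M=Ro.from_euler('xyz',o['ee_rot'])
    print('t',o['time'],'cmd',P[0],'meas',o['tool_pos'],'rotdiff(tool)',(P[1].inv()*M).as_rotvec(),'eul',o['ee_rot'],'w',o['width'],'F',o['wrist_force'])
E
python3 - <<'E'
from h import *
P0=pose([.122,-.536,.22],.2238);save(P0)
print(rel(P0,pose([.40,-.48,.35],.2238)))
c,R,t=cal('wrist');o=robot.get_obs()
M=Ro.from_euler('xyz',o['ee_rot']).as_matrix()
print('cam in tool',M.T@(-R.T@t-o['tool_pos']),'cam axes in tool\n',M.T@R.T)
E
```

```text
(array([ 28.35,   0.71, -13.  ]), array([0., 0., 0.]))
cam in tool [ 0.0677  0.0013 -0.1652] cam axes in tool
 [[ 0.0011 -0.9729 -0.2313]
 [ 1.      0.001   0.0009]
 [-0.0006 -0.2313  0.9729]]
```

apply_moves --moves '[[[0, 0, -4], [0, 0, 0], 1], [[0, 0, -8], [0, 0, 0], 1], [[2, 0, -12], [0, 0, 0], 1], [[5, 0, -13], [0, 0, 0], 1], [[9, 0, -13], [0, 0, 0], 1], [[13, 0, -13], [0, 0, 0], 1], [[17, 0, -13], [0, 0, 0], 1], [[21, 0, -13], [0, 0, 0], 1], [[25, 0, -13], [0, 0, 0], 1], [[28, 0, -13], [0, 0, 0], 1]]'

```text
time: 0.98
tool_pos: [0.3979, -0.4727, 0.3487]
ee_rot: [-3.14, -0.0, 0.226]
wrist_force: [-0.7, -0.2, 1.5]
width: 0.094
```

Run:
```python
from h import *
applied([28,0,-13],[0,0,0]);chk()
P=load()
print(rel(P,pose([.604,-.261,.24],1.06)))
```

```text
t 0.9833 cmd [ 0.395  -0.4739  0.35  ] meas [ 0.3979 -0.4727  0.3487] rotdiff(tool) [ 0.0012  0.0003 -0.0021] eul [-3.1404 -0.0003  0.2259] w 0.0940444109928059 F [-0.7295 -0.2232  1.5144]
(array([ 25.1 , -16.12,  11.  ]), array([ 0.   ,  0.   , -0.836]))
```

apply_moves --moves '[[[3, -2, 0], [0, 0, -0.1], 1], [[6, -4, 1], [0, 0, -0.2], 1], [[9, -6, 2], [0, 0, -0.3], 1], [[12, -8, 3], [0, 0, -0.4], 1], [[15, -10, 5], [0, 0, -0.5], 1], [[18, -12, 7], [0, 0, -0.6], 1], [[21, -14, 9], [0, 0, -0.7], 1], [[24, -15, 10.5], [0, 0, -0.8], 1], [[25.1, -16.1, 11], [0, 0, -0.836], 1], [[25.1, -16.1, 11], [0, 0, -0.836], 1]]'

```text
time: 1.82
tool_pos: [0.6048, -0.258, 0.2361]
ee_rot: [-3.135, -0.001, 1.064]
wrist_force: [-0.3, -0.8, -0.7]
width: 0.0938
```

Run:
```python
from h import *
applied([25.1,-16.1,11],[0,0,-.836]);chk()
im=optics.snapshot('wrist');cv2.imwrite('pics/w1.png',im[:,:,::-1]);chk()
```

```text
t 1.8167 cmd [ 0.604  -0.2612  0.24  ] meas [ 0.6048 -0.258   0.2361] rotdiff(tool) [ 0.0061  0.0007 -0.0042] eul [-3.1355 -0.0007  1.064 ] w 0.0937563261694649 F [-0.3431 -0.7535 -0.6972]
t 1.8667 cmd [ 0.604  -0.2612  0.24  ] meas [ 0.604  -0.2604  0.2382] rotdiff(tool) [ 0.0029 -0.0008 -0.0006] eul [-3.1387  0.0008  1.0604] w 0.0940513069404815 F [-0.2919 -0.2864  0.0289]
```

View pics/w1.png

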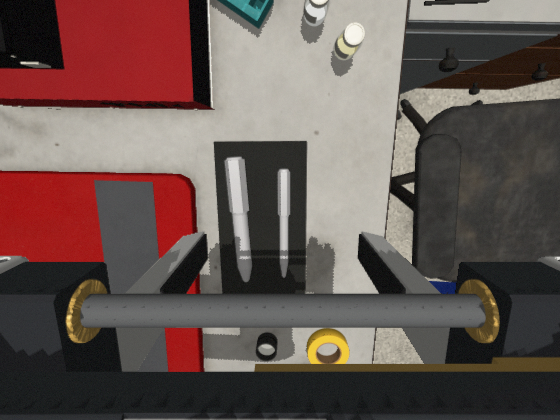

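Run:
```python
from h import *
crop('pics/w1.png','pics/c7.png',205,130,325,290,5)
```

```text
(no output)
```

View pics/c7.png

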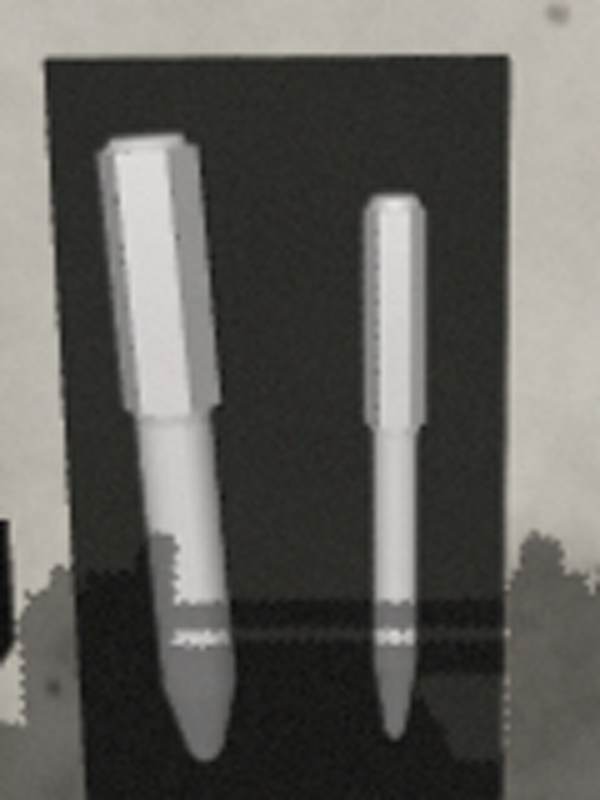

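Run:
```python
from h import *
C=cal('wrist')
def f(u,v,z): return px2w('wrist',205+(u+.5)/5-.5,130+(v+.5)/5-.5,z,C)
b=f(395,200,.010);j=f(395,427,.010);t=f(395,738,.010)
print(b,j,t,np.linalg.norm(j-b),np.linalg.norm(t-j),np.arctan2(*(b-t)[1::-1]))
d=(b-t)/np.linalg.norm(b-t)
print('grip',j+.030*d)
m=[f(*p,.003) for p in [(45,60),(509,57)]];print(np.linalg.norm(m[0]-m[1]))
g=j+.03*d
print(rel(load(),pose([g[0],g[1],.06],np.arctan2(d[1],d[0]))), rel(load(),pose([g[0],g[1],.0205],np.arctan2(d[1],d[0]))))
```

```text
[ 0.618  -0.2409  0.01  ] [ 0.5885 -0.2938  0.01  ] [ 0.5446 -0.3727  0.01  ] 0.060532129545510335 0.09033364621666853 1.0625030743693509
grip [ 0.6031 -0.2676  0.01  ]
0.11935608912412402
(array([-0.6 ,  0.23, 18.  ]), array([-0.   ,  0.   , -0.003])) (array([-0.6 ,  0.23, 21.95]), array([-0.   ,  0.   , -0.003]))
```

apply_moves --moves '[[[-0.6, 0.2, 3], [0, 0, 0], 0.4], [[-0.6, 0.2, 6], [0, 0, 0], 0.4], [[-0.6, 0.2, 9], [0, 0, 0], 0.4], [[-0.6, 0.2, 11], [0, 0, 0], 0.4], [[-0.6, 0.2, 13], [0, 0, 0], 0.4], [[-0.6, 0.2, 14.5], [0, 0, 0], 0.4], [[-0.6, 0.2, 16], [0, 0, 0], 0.4], [[-0.6, 0.2, 17], [0, 0, 0], 0.4], [[-0.6, 0.2, 17], [0, 0, 0], 0.4], [[-0.6, 0.2, 17], [0, 0, 0], 0.4]]'

```text
time: 2.7
tool_pos: [0.6024, -0.2691, 0.0704]
ee_rot: [3.141, 0.0, 1.057]
wrist_force: [-0.3, 0.4, 1.1]
width: 0.0374
```

Run:
```python
from h import *
applied([-.6,.2,17],[0,0,0]);chk()
im=optics.snapshot('wrist');cv2.imwrite('pics/w2.png',im[:,:,::-1]);chk()
```

```text
t 2.7 cmd [ 0.6028 -0.2674  0.07  ] meas [ 0.6024 -0.2691  0.0704] rotdiff(tool) [-0.0009 -0.0005  0.0023] eul [3.1407 0.0005 1.0575] w 0.03744624532399108 F [-0.2758  0.4364  1.0764]
t 2.75 cmd [ 0.6028 -0.2674  0.07  ] meas [ 0.6031 -0.269   0.0713] rotdiff(tool) [-0.0025 -0.0004  0.0017] eul [3.1391 0.0004 1.0581] w 0.03746494180069501 F [0.0877 0.1337 0.3607]
```

View pics/w2.png

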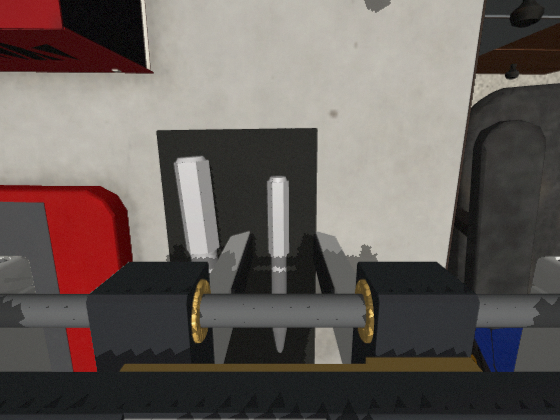

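apply_moves --moves '[[[0, 0, 1], [0, 0, 0], 0.4], [[0, 0, 2], [0, 0, 0], 0.4], [[0, 0, 3], [0, 0, 0], 0.4], [[0, 0, 3.8], [0, 0, 0], 0.4], [[0, 0, 4.4], [0, 0, 0], 0.4], [[0, 0, 4.7], [0, 0, 0], 0.4], [[0, 0, 4.9], [0, 0, 0], 0.4], [[0, 0, 4.9], [0, 0, 0], 0.4], [[0, 0, 4.9], [0, 0, 0], 0.4], [[0, 0, 4.9], [0, 0, 0], 0.4]]'

```text
time: 3.58
tool_pos: [0.6033, -0.2679, 0.0212]
ee_rot: [3.14, 0.0, 1.06]
wrist_force: [-0.6, 0.4, 0.2]
width: 0.0374
```

Run:
```python
from h import *
applied([0,0,4.9],[0,0,0]);chk()
```

```text
t 3.5833 cmd [ 0.6028 -0.2674  0.021 ] meas [ 0.6033 -0.2679  0.0212] rotdiff(tool) [-0.0013 -0.0001 -0.0001] eul [3.1403 0.0001 1.0599] w 0.03740210184051443 F [-0.5654  0.4204  0.1557]
```

apply_moves --moves '[[[0, 0, 0.1], [0, 0, 0], 0.4], [[0, 0, 0.2], [0, 0, 0], 0.4], [[0, 0, 0.2], [0, 0, 0], 0.3], [[0, 0, 0.2], [0, 0, 0], 0.2], [[0, 0, 0.2], [0, 0, 0], 0.1], [[0, 0, 0.2], [0, 0, 0], 0], [[0, 0, 0.2], [0, 0, 0], 0], [[0, 0, 0.2], [0, 0, 0], 0], [[0, 0, 0.2], [0, 0, 0], 0], [[0, 0, 0.2], [0, 0, 0], 0]]'

```text
time: 4.42
tool_pos: [0.6029, -0.2676, 0.0185]
ee_rot: [-3.142, 0.0, 1.06]
wrist_force: [-0.3, 0.5, 1.1]
width: 0.0143
```

Run:
```python
from h import *
applied([0,0,.2],[0,0,0]);chk()
im=optics.snapshot('wrist');cv2.imwrite('pics/w3.png',im[:,:,::-1]);chk()
```

```text
t 4.4167 cmd [ 0.6028 -0.2674  0.019 ] meas [ 0.6029 -0.2676  0.0185] rotdiff(tool) [ 0.0001 -0.     -0.    ] eul [-3.1415  0.      1.0598] w 0.014274580362864409 F [-0.2547  0.5265  1.0741]
t 4.4667 cmd [ 0.6028 -0.2674  0.019 ] meas [ 0.6029 -0.2677  0.0185] rotdiff(tool) [ 0.0001 -0.0001 -0.    ] eul [-3.1415  0.0001  1.0598] w 0.014379937663445827 F [ 0.1855  0.1057 -0.1226]
```

View pics/w3.png

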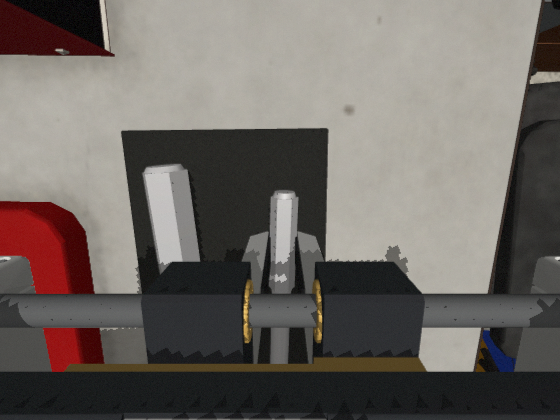

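apply_moves --moves '[[[0, 0, -0.7], [0, 0, 0], 0], [[0, 0, -1.7], [0, 0, 0], 0], [[0, 0, -3], [0, 0, 0], 0], [[0, 0, -5], [0, 0, 0], 0], [[0, 0, -8], [0, 0, 0], 0], [[0, 0, -12], [0, 0, 0], 0], [[0, 0, -16], [0, 0, 0], 0], [[0, 0, -20], [0, 0, 0], 0], [[0, 0, -24], [0, 0, 0], 0], [[0, 0, -27], [0, 0, 0], 0]]'

```text
time: 5.3
tool_pos: [0.6031, -0.2678, 0.2952]
ee_rot: [3.134, 0.0, 1.06]
wrist_force: [1.1, -0.8, -0.9]
width: 0.0144
```

Run:
```python
from h import *
applied([0,0,-27],[0,0,0]);chk()
im=optics.snapshot('wrist');cv2.imwrite('pics/w4.png',im[:,:,::-1]);chk()
P=load()
A=pose([.49,.05,.33],1.8);print(rel(P,A));
# eye angle overlay from top/scene
import cv2
```

```text
t 5.3 cmd [ 0.6028 -0.2674  0.289 ] meas [ 0.6031 -0.2678  0.2952] rotdiff(tool) [-0.0074 -0.     -0.    ] eul [3.1342 0.     1.0598] w 0.014361922163975934 F [ 1.124  -0.8363 -0.8538]
t 5.35 cmd [ 0.6028 -0.2674  0.289 ] meas [ 0.6045 -0.2686  0.3022] rotdiff(tool) [-0.0187  0.0001  0.    ] eul [ 3.1229 -0.0001  1.0598] w 0.01441902853064628 F [-0.2782 -0.4739  3.8086]
(array([ 22.17, -25.36,  -4.1 ]), array([-0.  ,  0.  , -0.74]))
```

View pics/w4.png

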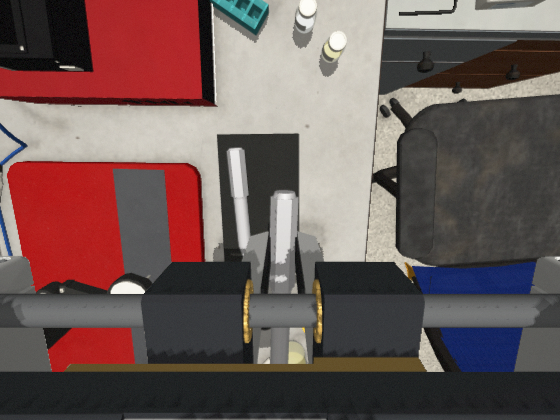

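apply_moves --moves '[[[1, -1.2, -2], [0, 0, -0.05], 0], [[3, -3.5, -4], [0, 0, -0.12], 0], [[5.5, -6.3, -4], [0, 0, -0.2], 0], [[8, -9.2, -4], [0, 0, -0.28], 0], [[10.5, -12, -4], [0, 0, -0.36], 0], [[13, -14.9, -4], [0, 0, -0.44], 0], [[15.5, -17.7, -4], [0, 0, -0.52], 0], [[18, -20.6, -4], [0, 0, -0.6], 0], [[20.5, -23.4, -4], [0, 0, -0.68], 0], [[22.2, -25.4, -4], [0, 0, -0.74], 0]]'

```text
time: 6.18
tool_pos: [0.4884, 0.0528, 0.3303]
ee_rot: [3.139, -0.0, 1.805]
wrist_force: [1.4, -0.0, -1.4]
width: 0.0147
```

Run:
```python
from h import *
applied([22.2,-25.4,-4],[0,0,-.74]);chk()
print(rel(load(),pose([.40,.33,.28],2.55)))
# overlay ring model on the first pictures
def ring(c,th,yo,N=40):
    a=np.linspace(0,2*np.pi,N);x=np.array([np.cos(th),np.sin(th),0]);y=np.array([-np.sin(th),np.cos(th),0])
    return [(c+yo*y+r*(np.cos(a)[:,None]*x+np.sin(a)[:,None]*np.array([0,0,1]))) for r in (.0205,.0085)]
out=[]
bx=-.07
for n,(x0,y0,x1,y1),s in [('top',(185,205,220,245),10),('scene',(235,245,285,290),10)]:
    C=cal(n);im=cv2.imread(f'pics/{n}0.png')[y0:y1,x0:x1];row=[]
    for e in (.8,1.05,1.3):
        b=cv2.resize(im,None,fx=s,fy=s,interpolation=cv2.INTER_CUBIC)
        for yo,col in((-.006,(0,0,255)),(.006,(0,255,0))):
            for pts in ring(np.array([.532,.233,.082]),bx+e,yo):
                q=np.array([w2px(n,p,C) for p in pts]);q=((q-[x0,y0]+.5)*s-.5).astype(int)
                cv2.polylines(b,[q],True,col,1)
        row.append(b)
    r=np.hstack(row);r=cv2.resize(r,(790,int(790*r.shape[0]/r.shape[1])));cv2.imwrite(f'pics/ov_{n}.png',r)
```

```text
t 6.1833 cmd [0.4899 0.0505 0.329 ] meas [0.4884 0.0528 0.3303] rotdiff(tool) [-0.0029  0.0003 -0.0056] eul [ 3.1387 -0.0003  1.8054] w 0.014693899183402337 F [ 1.3612 -0.0293 -1.3568]
(array([29.26, -2.41,  4.9 ]), array([-0.  ,  0.  , -0.75]))
```

View pics/ov_top.png

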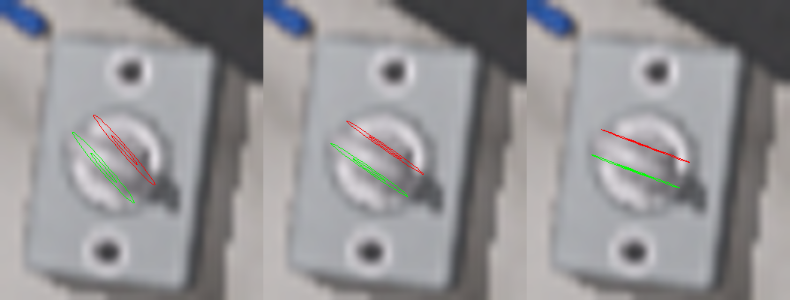

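View pics/ov_scene.png

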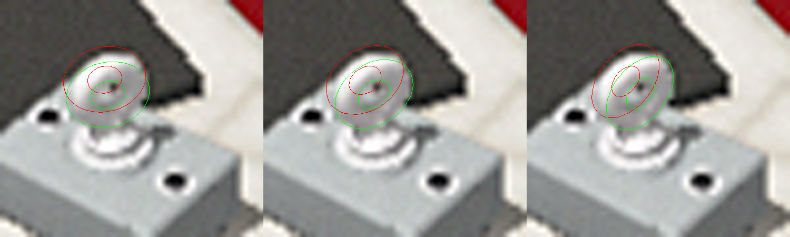

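apply_moves --moves '[[[2, 1, 0], [0, 0, 0], 0], [[4, 2, 0], [0, 0, 0], 0], [[6, 3, 0], [0, 0, 0], 0], [[8, 4, 0], [0, 0, 0], 0], [[9, 4.6, 0], [0, 0, 0], 0], [[10, 5, 0], [0, 0, 0], 0], [[10, 5, 0], [0, 0, 0], 0], [[10, 5, 0], [0, 0, 0], 0], [[10, 5, 0], [0, 0, 0], 0], [[10, 5, 0], [0, 0, 0], 0]]'

```text
time: 7.02
tool_pos: [0.5159, 0.1579, 0.3287]
ee_rot: [3.141, 0.0, 1.798]
wrist_force: [1.0, 0.2, -0.4]
width: 0.0149
```

Run:
```python
from h import *
import pickle
applied([10,5,0],[0,0,0]);chk()
C=cal('wrist');pickle.dump(C,open('w5.pkl','wb'))
im=optics.snapshot('wrist');cv2.imwrite('pics/w5.png',im[:,:,::-1]);chk()
```

```text
t 7.0167 cmd [0.5158 0.1592 0.329 ] meas [0.5159 0.1579 0.3287] rotdiff(tool) [-0.0002 -0.0005  0.0015] eul [3.1414 0.0005 1.7983] w 0.01485783447919847 F [ 0.977   0.1905 -0.4299]
t 7.0667 cmd [0.5158 0.1592 0.329 ] meas [0.5159 0.158  0.3287] rotdiff(tool) [-0.0003 -0.0004  0.0015] eul [3.1413 0.0004 1.7983] w 0.014656739852252793 F [-0.3076  0.3146 -1.301 ]
```

View pics/w5.png

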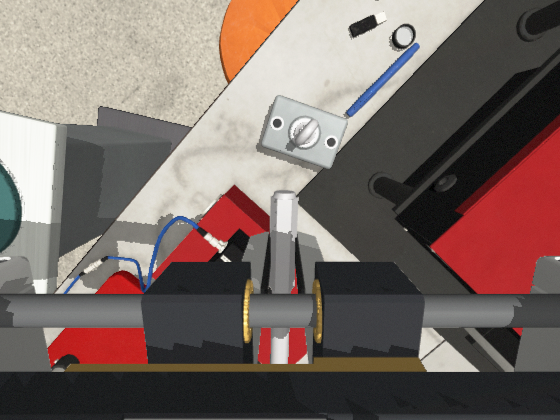

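Run:
```python
from h import *
crop('pics/w5.png','pics/c8.png',250,85,355,180,7)
```

View pics/c8.png

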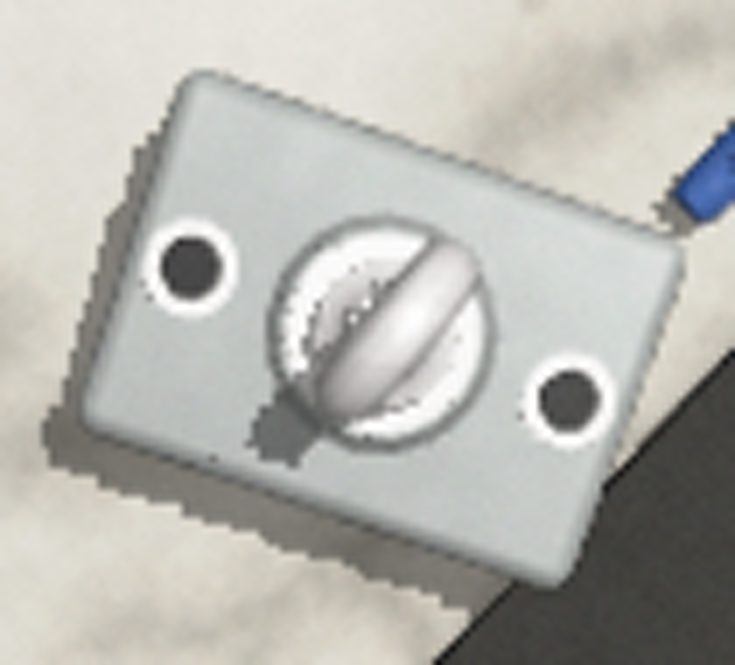

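Run:
```python
from h import *
import pickle
C=pickle.load(open('w5.pkl','rb'))
def f(u,v,z): return px2w('wrist',250+(u+.5)/7-.5,85+(v+.5)/7-.5,z,C)
h1=f(190,268,.045);h2=f(568,400,.045);d=h2-h1
print('holes',h1,h2,np.linalg.norm(d),np.arctan2(d[1],d[0]),'mid',(h1+h2)/2)
cs=[f(*p,.045) for p in [(195,72),(690,245),(560,590),(82,430)]];print('corners mid',np.mean(cs,0),np.linalg.norm(cs[0]-cs[1]),np.linalg.norm(cs[1]-cs[2]))
e=cs[1]-cs[0]+cs[2]-cs[3];print(np.arctan2(e[1],e[0]))
a=f(345,397,.086);b=f(460,258,.086);r=b-a
print('ring',(a+b)/2,np.linalg.norm(r),np.arctan2(r[1],r[0]))
# overlay
im=cv2.imread('pics/c8.png')
bx=np.arctan2(d[1],d[0]);m=(h1+h2)/2
def draw(pts,col):
    q=np.array([w2px('wrist',p,C) for p in pts]);q=((q-[250,85]+.5)*7-.5).astype(int);cv2.polylines(im,[q],True,col,1)
th=np.arctan2(r[1],r[0])
for yo,col in((-.006,(0,0,255)),(.006,(0,255,0))):
    A=np.linspace(0,2*np.pi,50);x=np.array([np.cos(th),np.sin(th),0]);y=np.array([-np.sin(th),np.cos(th),0])
    for R in(.0205,): draw([np.array([m[0],m[1],.082])+yo*y+R*(np.cos(t)*x+np.sin(t)*np.array([0,0,1])) for t in A],col)
cv2.imwrite('pics/ov8.png',im)
```

```text
holes [0.4901 0.2374 0.045 ] [0.5717 0.2295 0.045 ] 0.08200526643810006 -0.09635471175538166 mid [0.5309 0.2335 0.045 ]
corners mid [0.5315 0.2329 0.045 ] 0.10546147838369425 0.07363572140892341
-0.09018514512645912
ring [0.5319 0.2344 0.086 ] 0.03258980924554534 1.1040607426413507
```

View pics/ov8.png

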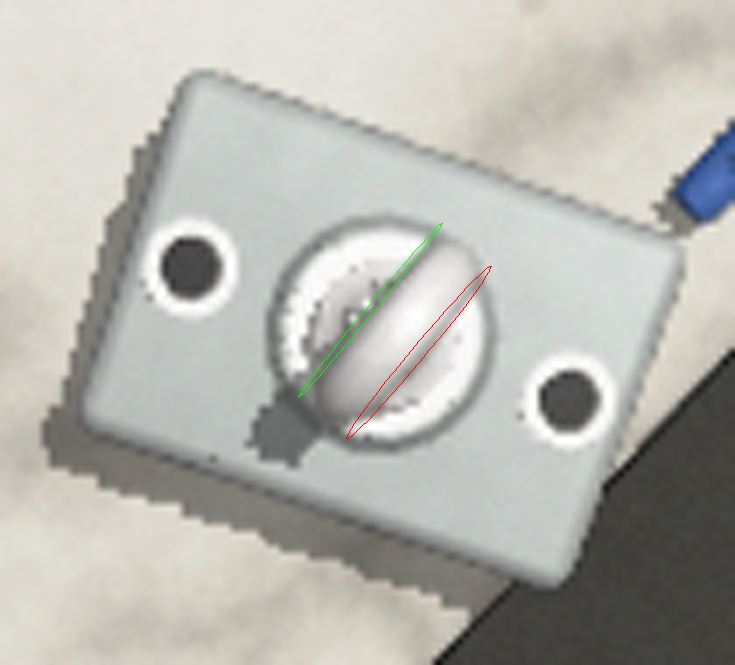

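Run:
```python
from h import *
P=load();print(P[1].as_euler('xyz'))
a=2.675;E=np.array([.5313,.2337]);u=np.array([np.cos(a),np.sin(a)])
for d,z in((.150,.2),(.150,.09)):
    print(rel(P,pose([*(E+d*u),z],a)))
```

```text
[3.1416 0.     1.7998]
(array([16.52, -8.32, 12.9 ]), array([-0.   ,  0.   , -0.875]))
(array([16.52, -8.32, 23.9 ]), array([-0.   ,  0.   , -0.875]))
```

apply_moves --moves '[[[2, -1, 0], [0, 0, -0.1], 0], [[4.5, -2, 0], [0, 0, -0.21], 0], [[7, -3.3, 0], [0, 0, -0.33], 0], [[9.5, -4.7, 0], [0, 0, -0.45], 0], [[12, -6, 0.5], [0, 0, -0.57], 0], [[14.5, -7.2, 2], [0, 0, -0.69], 0], [[16, -8, 5], [0, 0, -0.8], 0], [[16.5, -8.3, 8.5], [0, 0, -0.875], 0], [[16.5, -8.3, 12], [0, 0, -0.875], 0], [[16.5, -8.3, 13], [0, 0, -0.875], 0]]'

```text
time: 7.9
tool_pos: [0.3946, 0.299, 0.1924]
ee_rot: [-3.133, -0.005, 2.675]
wrist_force: [-0.6, -0.6, -1.8]
width: 0.0144
```

Run:
```python
from h import *
applied([16.5,-8.3,13],[0,0,-.875]);chk()
im=optics.snapshot('scene');cv2.imwrite('pics/s6.png',im[:,:,::-1]);chk()
crop('pics/s6.png','pics/c9.png',150,150,350,300,4)
```

```text
t 7.9 cmd [0.3976 0.3011 0.199 ] meas [0.3946 0.299  0.1924] rotdiff(tool) [ 0.0088  0.0052 -0.0002] eul [-3.1328 -0.0052  2.675 ] w 0.01438891225461476 F [-0.6274 -0.5982 -1.8056]
t 7.95 cmd [0.3976 0.3011 0.199 ] meas [0.3949 0.2988 0.1927] rotdiff(tool) [0.0092 0.0055 0.0006] eul [-3.1324 -0.0055  2.6742] w 0.014697746262817432 F [-0.0005 -0.6082 -2.198 ]
```

View pics/c9.png

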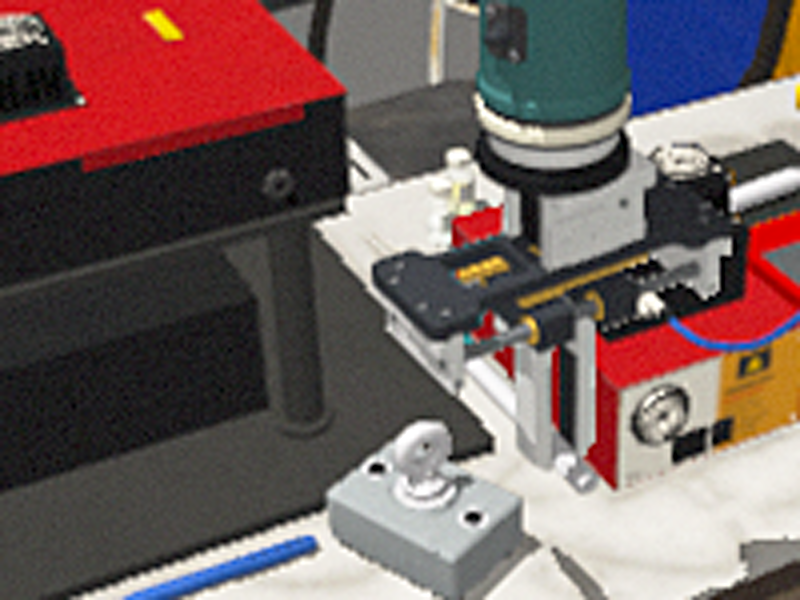

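apply_moves --moves '[[[0, 0, 1.5], [0, 0, 0], 0], [[0, 0, 3], [0, 0, 0], 0], [[0, 0, 4.5], [0, 0, 0], 0], [[0, 0, 6], [0, 0, 0], 0], [[0, 0, 7.5], [0, 0, 0], 0], [[0, 0, 9], [0, 0, 0], 0], [[0, 0, 10.2], [0, 0, 0], 0], [[0, 0, 10.9], [0, 0, 0], 0], [[0, 0, 10.9], [0, 0, 0], 0], [[0, 0, 10.9], [0, 0, 0], 0]]'

```text
time: 8.78
tool_pos: [0.3983, 0.3008, 0.0902]
ee_rot: [3.141, 0.001, 2.674]
wrist_force: [0.1, 1.3, -0.8]
width: 0.0142
```

Run:
```python
from h import *
applied([0,0,10.9],[0,0,0]);chk()
im=optics.snapshot('scene');cv2.imwrite('pics/s7.png',im[:,:,::-1]);chk()
crop('pics/s7.png','pics/c10.png',225,230,325,305,8)
im=optics.snapshot('top');cv2.imwrite('pics/t7.png',im[:,:,::-1]);
crop('pics/t7.png','pics/c11.png',170,190,250,250,10)
im=optics.snapshot('wrist');cv2.imwrite('pics/w7.png',im[:,:,::-1]);chk()
```

```text
t 8.7833 cmd [0.3976 0.3011 0.09  ] meas [0.3983 0.3008 0.0902] rotdiff(tool) [-0.0007 -0.0006  0.0006] eul [3.1409 0.0006 2.6742] w 0.014215359809151241 F [ 0.0813  1.2853 -0.7647]
t 8.8333 cmd [0.3976 0.3011 0.09  ] meas [0.3985 0.3011 0.0907] rotdiff(tool) [-0.0016 -0.0011  0.0004] eul [3.14   0.0011 2.6744] w 0.015029877803494872 F [ 0.3021  0.3877 -0.5932]
t 8.9333 cmd [0.3976 0.3011 0.09  ] meas [0.3984 0.3012 0.0908] rotdiff(tool) [-0.0019 -0.0013  0.0001] eul [3.1397 0.0013 2.6747] w 0.014758216699296996 F [-0.6001  0.1297 -0.9234]
```

View pics/c10.png

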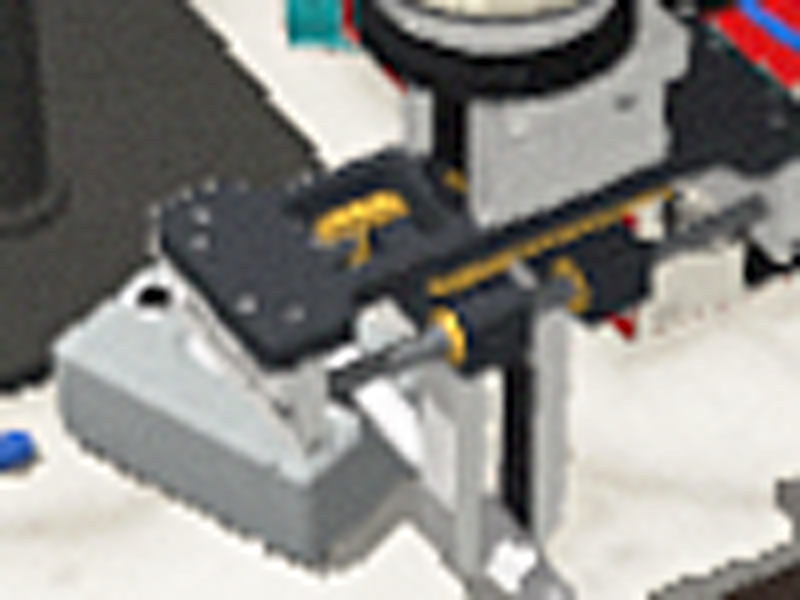

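View pics/c11.png

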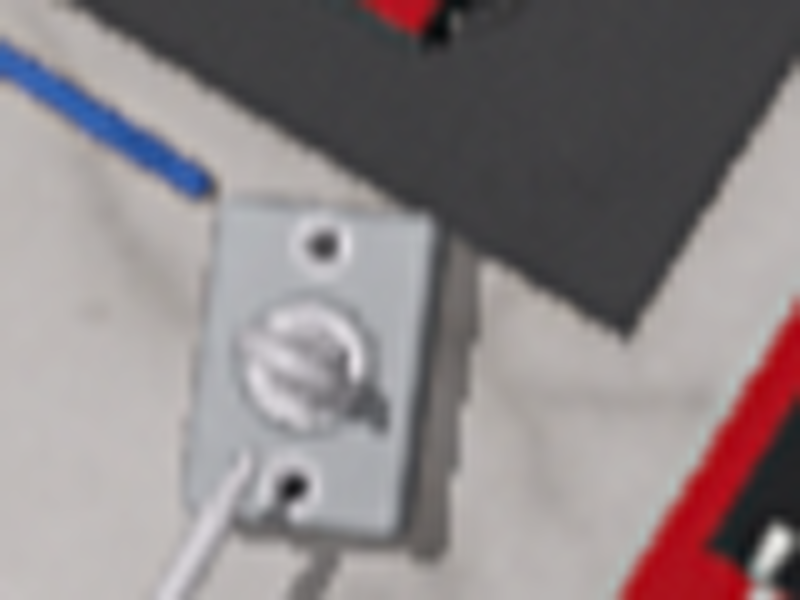

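View pics/w7.png

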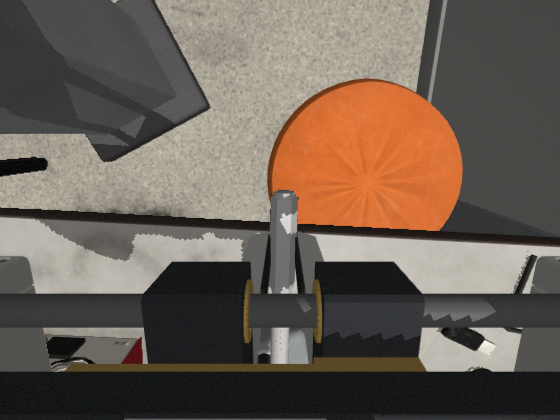

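Run:
```python
from h import *
C=cal('top')
f=lambda u,v,z:px2w('top',170+(u+.5)/10-.5,190+(v+.5)/10-.5,z,C)
t=f(245,452,.082);b=f(168,597,.082);d=t-b
print(t,np.arctan2(d[1],d[0])+np.pi)
r1=f(247,345,.084);r2=f(345,390,.084);print('ring',(r1+r2)/2)
e=(r1+r2)/2-t;u=d/np.linalg.norm(d);print('ahead',e@u,'lateral',np.cross(u,e)[2])
m=robot.get_obs();a=2.675;print('pred tip',m['tool_pos']-.12*np.array([np.cos(a),np.sin(a),0]))
```

```text
[0.5018 0.2508 0.082 ] 2.681171136528324
ring [0.53   0.2345 0.084 ]
ahead 0.03253997602406963 lateral -0.002078529852444534
pred tip [0.5056 0.2472 0.0908]
```

apply_moves --moves '[[[-0.5, 0, 0], [0, 0, 0], 0], [[-1, 0, 0], [0, 0, 0], 0], [[-1.5, 0, 0], [0, 0, 0], 0], [[-2, 0, 0], [0, 0, 0], 0], [[-2.4, 0, 0], [0, 0, 0], 0], [[-2.8, 0, 0], [0, 0, 0], 0], [[-3.2, 0, 0], [0, 0, 0], 0], [[-3.6, 0, 0], [0, 0, 0], 0], [[-4, 0, 0], [0, 0, 0], 0], [[-4, 0, 0], [0, 0, 0], 0]]'

```text
time: 9.77
tool_pos: [0.4341, 0.2824, 0.0894]
ee_rot: [-3.142, 0.0, 2.674]
wrist_force: [-0.0, 0.1, -1.4]
width: 0.0148
```

Run:
```python
from h import *
applied([-4,0,0],[0,0,0]);chk()
im=optics.snapshot('top');cv2.imwrite('pics/t8.png',im[:,:,::-1]);
crop('pics/t8.png','pics/c12.png',170,190,250,250,10)
im=optics.snapshot('scene');cv2.imwrite('pics/s8.png',im[:,:,::-1]);chk()
crop('pics/s8.png','pics/c13.png',225,230,325,305,8)
```

```text
t 9.7667 cmd [0.4333 0.2831 0.09  ] meas [0.4341 0.2824 0.0894] rotdiff(tool) [ 0.     -0.0004  0.0006] eul [-3.1416  0.0004  2.6742] w 0.014810577256806188 F [-0.0461  0.0925 -1.3523]
t 9.8667 cmd [0.4333 0.2831 0.09  ] meas [0.4334 0.2827 0.0894] rotdiff(tool) [0.0002 0.0002 0.0003] eul [-3.1414 -0.0002  2.6745] w 0.01443127554215034 F [-0.2108  0.105  -0.3909]
```

View pics/c12.png

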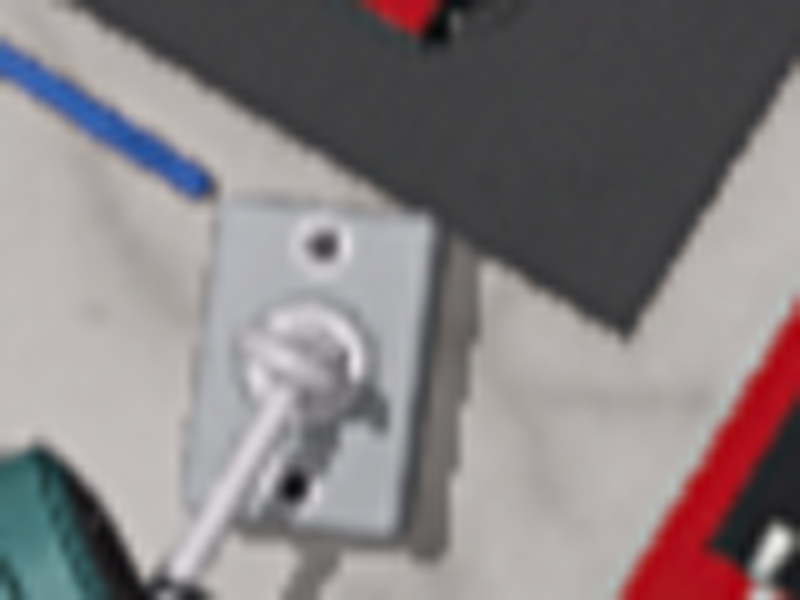

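View pics/c13.png

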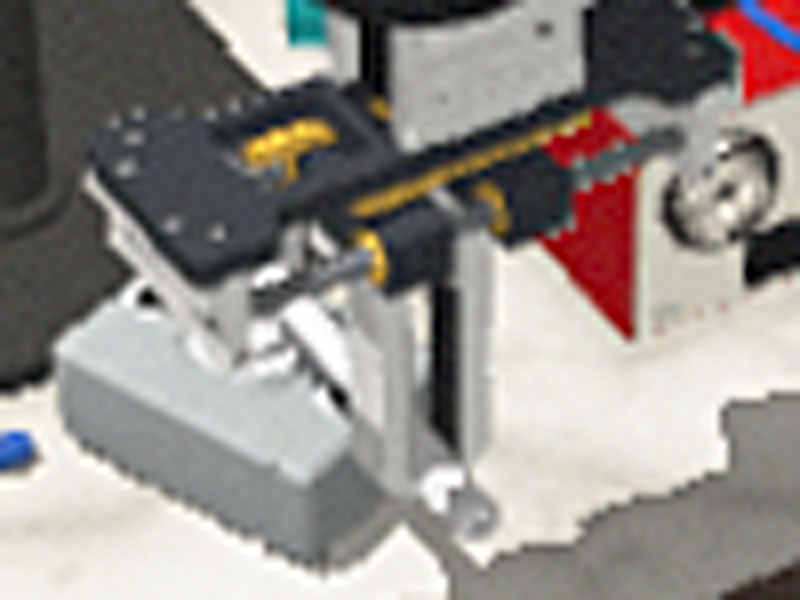

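apply_moves --moves '[[[-0.4, 0, 0], [0, 0, 0], 0], [[-0.8, 0, 0], [0, 0, 0], 0], [[-1.2, 0, 0], [0, 0, 0], 0], [[-1.6, 0, 0], [0, 0, 0], 0], [[-2, 0, 0], [0, 0, 0], 0], [[-2.4, 0, 0], [0, 0, 0], 0], [[-2.8, 0, 0], [0, 0, 0], 0], [[-3.2, 0, 0], [0, 0, 0], 0], [[-3.6, 0, 0], [0, 0, 0], 0], [[-3.6, 0, 0], [0, 0, 0], 0]]'

```text
time: 10.7
tool_pos: [0.4663, 0.2661, 0.0894]
ee_rot: [-3.142, 0.001, 2.674]
wrist_force: [0.1, 0.3, -2.1]
width: 0.0145
```

Run:
```python
from h import *
applied([-3.6,0,0],[0,0,0]);chk()
im=optics.snapshot('top');cv2.imwrite('pics/t9.png',im[:,:,::-1]);chk();print(robot.get_obs()['wrist_torque'])
crop('pics/t9.png','pics/c14.png',170,190,250,250,10)
P=load();E=np.array([.5313,.2337]);a0=2.675
print('dist',np.linalg.norm(P[0][:2]-E))
# arc: from here
R=np.linalg.norm(P[0][:2]-E)
for k in range(1,21):
    a=a0-.08*k
    t,r=rel(P,pose([*(E+R*np.array([np.cos(a),np.sin(a)])),.09],a)); print(round(.08*k,2),t,r)
```

```text
t 10.7 cmd [0.4654 0.2669 0.09  ] meas [0.4663 0.2661 0.0894] rotdiff(tool) [ 0.0001 -0.0008  0.0007] eul [-3.1415  0.0008  2.6741] w 0.014474456051895762 F [ 0.1487  0.3003 -2.1471]
t 10.75 cmd [0.4654 0.2669 0.09  ] meas [0.4661 0.2662 0.0895] rotdiff(tool) [-0.     -0.0007  0.0006] eul [3.1416 0.0007 2.6742] w 0.014678475366071529 F [0.613  0.4704 0.1402]
[ 0.0436 -0.2347  0.0588]
dist 0.07375465912169148
0.08 [-0.02  0.59 -0.  ] [-0.    0.    0.08]
0.16 [-0.09  1.18 -0.  ] [-0.    0.    0.16]
0.24 [-0.21  1.75 -0.  ] [-0.    0.    0.24]
0.32 [-0.37  2.32 -0.  ] [-0.    0.    0.32]
0.4 [-0.58  2.87 -0.  ] [-0.   0.   0.4]
0.48 [-0.83  3.41 -0.  ] [-0.    0.    0.48]
0.56 [-1.13  3.92 -0.  ] [-0.    0.    0.56]
0.64 [-1.46  4.41 -0.  ] [-0.    0.    0.64]
0.72 [-1.83  4.86 -0.  ] [-0.    0.    0.72]
0.8 [-2.24  5.29 -0.  ] [-0.   0.   0.8]
0.88 [-2.68  5.69 -0.  ] [-0.    0.    0.88]
0.96 [-3.14  6.04 -0.  ] [-0.    0.    0.96]
1.04 [-3.64  6.36 -0.  ] [-0.    0.    1.04]
1.12 [-4.16  6.64 -0.  ] [-0.    0.    1.12]
1.2 [-4.7   6.88 -0.  ] [-0.   0.   1.2]
1.28 [-5.26  7.07 -0.  ] [-0.    0.    1.28]
1.36 [-5.83  7.21 -0.  ] [-0.    0.    1.36]
1.44 [-6.41  7.31 -0.  ] [-0.    0.    1.44]
1.52 [-7.    7.37 -0.  ] [-0.    0.    1.52]
1.6 [-7.59  7.37 -0.  ] [-0.   0.   1.6]
```

View pics/c14.png

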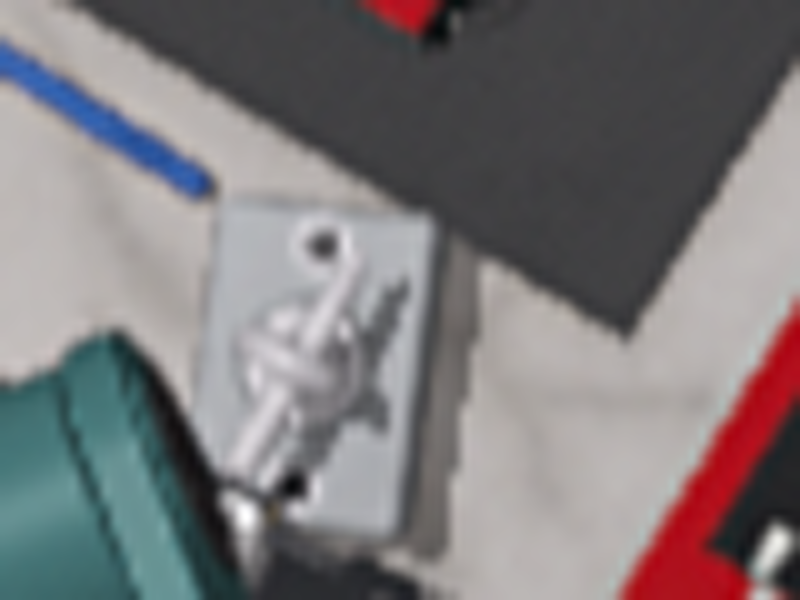

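```bash
cat >> h.py <<'E'
E_=np.array([.5313,.2337]);
def arc(a,lean,Rr=.0738,zb=.082):
    p,R=pose([0,0,0],a,lean)
    A=np.array([*(E_+Rr*np.array([np.cos(a),np.sin(a)])),zb])
    return A-.008*R.apply([0,0,1]),R
E
python3 - <<'E'
from h import *
from scipy.optimize import least_squares
T=cal('top');S=cal('scene')
def tri(pt,ps):
    return least_squares(lambda x:np.r_[w2px('top',x,T)-pt,w2px('scene',x,S)-ps],[.6,.2,.3])
r=tri([214,190],[60+528/3,130+128/3]);print(r.x,r.fun)
r=tri([109,126],[60+97/3-3,130+232/3]);print(r.x,r.fun)
P=load()
for k in range(1,11):
    t,r=rel(P,arc(2.675-.08*k,-.015*k)); print(round(.08*k,2),t,r)
E
```

```text
[0.6293 0.1645 0.2825] [ 0.4348  0.6824 -0.6957 -0.0666]
[0.8068 0.4718 0.2867] [ 2.8475  2.7277 -2.7673 -0.4575]
0.08 [-0.02  0.58  0.  ] [-0.015 -0.001  0.08 ]
0.16 [-0.09  1.15  0.  ] [-0.03  -0.002  0.16 ]
0.24 [-0.2   1.72  0.  ] [-0.045 -0.005  0.24 ]
0.32 [-0.35  2.28  0.  ] [-0.059 -0.01   0.32 ]
0.4 [-0.55  2.82  0.  ] [-0.074 -0.015  0.4  ]
0.48 [-0.8   3.35  0.  ] [-0.088 -0.022  0.479]
0.56 [-1.08  3.85  0.  ] [-0.102 -0.029  0.559]
0.64 [-1.4   4.33  0.01] [-0.116 -0.038  0.639]
0.72 [-1.76  4.79  0.01] [-0.129 -0.049  0.719]
0.8 [-2.15  5.21  0.01] [-0.142 -0.06   0.798]
```

apply_moves --moves '[[[0, 0.6, 0], [-0.015, 0, 0.08], 0], [[-0.1, 1.15, 0], [-0.03, 0, 0.16], 0], [[-0.2, 1.7, 0], [-0.045, -0.005, 0.24], 0], [[-0.35, 2.3, 0], [-0.06, -0.01, 0.32], 0], [[-0.55, 2.8, 0], [-0.074, -0.015, 0.4], 0], [[-0.8, 3.35, 0], [-0.088, -0.022, 0.48], 0], [[-1.1, 3.85, 0], [-0.102, -0.03, 0.56], 0], [[-1.4, 4.35, 0], [-0.116, -0.038, 0.64], 0], [[-1.75, 4.8, 0], [-0.13, -0.049, 0.72], 0], [[-1.75, 4.8, 0], [-0.13, -0.049, 0.72], 0]]'

```text
time: 11.58
tool_pos: [0.5024, 0.3007, 0.0889]
ee_rot: [3.007, 0.002, 1.953]
wrist_force: [-0.5, -2.4, -0.9]
width: 0.0143
```

Run:
```python
from h import *
applied([-1.75,4.8,0],[-.13,-.049,.72]);chk()
im=optics.snapshot('top');cv2.imwrite('pics/t10.png',im[:,:,::-1]);chk();print(robot.get_obs()['wrist_torque'])
crop('pics/t10.png','pics/c15.png',170,190,250,250,10)
P=load()
for k in range(1,11):
    t,r=rel(P,arc(2.675-.72-.08*k,-.135-.015*k)); print(round(.72+.08*k,2),t,r)
```

```text
t 11.5833 cmd [0.5027 0.3019 0.09  ] meas [0.5024 0.3007 0.0889] rotdiff(tool) [ 0.0015 -0.0024  0.0001] eul [3.0072 0.0024 1.9533] w 0.014333932523987939 F [-0.4632 -2.3572 -0.8841]
t 11.6333 cmd [0.5027 0.3019 0.09  ] meas [0.5023 0.3007 0.089 ] rotdiff(tool) [ 0.0018 -0.0019 -0.0026] eul [3.0075 0.0022 1.956 ] w 0.014440817691804502 F [-0.2122 -1.8889 -0.7909]
[-0.619  -0.0388  0.148 ]
0.8 [-0.03  0.57  0.09] [-0.014 -0.011  0.078]
0.88 [-0.08  1.14  0.17] [-0.029 -0.024  0.157]
0.96 [-0.19  1.7   0.25] [-0.044 -0.038  0.236]
1.04 [-0.34  2.25  0.32] [-0.059 -0.053  0.314]
1.12 [-0.53  2.79  0.4 ] [-0.073 -0.069  0.393]
1.2 [-0.76  3.32  0.47] [-0.087 -0.086  0.471]
1.28 [-1.03  3.82  0.55] [-0.101 -0.104  0.549]
1.36 [-1.35  4.3   0.61] [-0.115 -0.124  0.627]
1.44 [-1.7   4.76  0.68] [-0.128 -0.145  0.704]
1.52 [-2.08  5.19  0.74] [-0.141 -0.167  0.782]
```

View pics/c15.png

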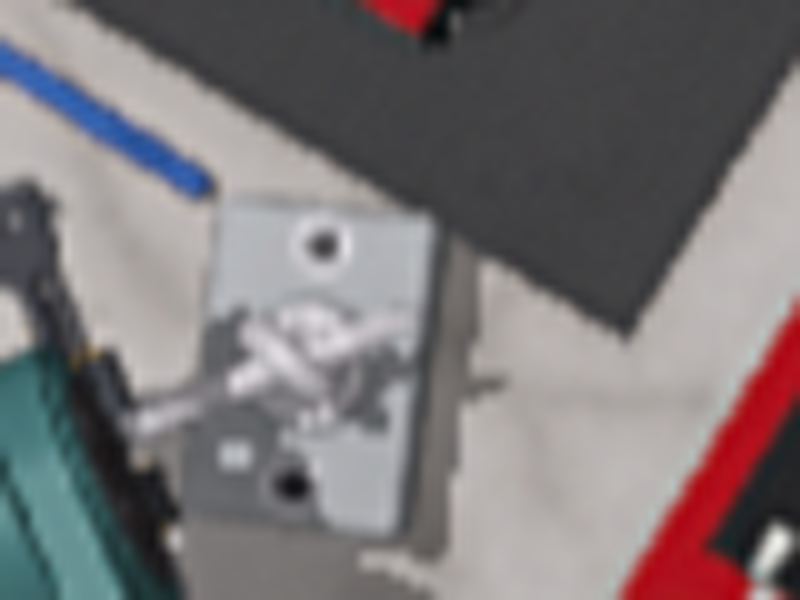

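apply_moves --moves '[[[0, 0.6, 0.1], [-0.014, -0.011, 0.08], 0], [[-0.1, 1.15, 0.15], [-0.03, -0.024, 0.157], 0], [[-0.2, 1.7, 0.25], [-0.044, -0.038, 0.236], 0], [[-0.35, 2.25, 0.3], [-0.06, -0.053, 0.314], 0], [[-0.55, 2.8, 0.4], [-0.073, -0.07, 0.393], 0], [[-0.75, 3.3, 0.45], [-0.087, -0.086, 0.471], 0], [[-1.05, 3.8, 0.55], [-0.1, -0.104, 0.55], 0], [[-1.05, 3.8, 0.55], [-0.1, -0.104, 0.55], 0], [[-1.05, 3.8, 0.55], [-0.1, -0.104, 0.55], 0], [[-1.05, 3.8, 0.55], [-0.1, -0.104, 0.55], 0]]'

```text
time: 12.47
tool_pos: [0.5412, 0.3053, 0.0884]
ee_rot: [2.906, 0.002, 1.396]
wrist_force: [-3.1, -2.9, -0.7]
width: 0.0148
```

Run:
```python
from h import *
applied([-1.05,3.8,.55],[-.1,-.104,.55]);chk()
im=optics.snapshot('top');cv2.imwrite('pics/t11.png',im[:,:,::-1]);chk();print(robot.get_obs()['wrist_torque'])
crop('pics/t11.png','pics/c16.png',170,190,250,250,10)
im=optics.snapshot('scene');cv2.imwrite('pics/s11.png',im[:,:,::-1])
crop('pics/s11.png','pics/c17.png',180,200,330,310,5)
P=load();print(P[1].as_euler('xyz'))
for k in range(1,8):
    t,r=rel(P,arc(2.675-1.28-.05*k,-.24)); print(round(1.28+.05*k,2),t,r)
```

```text
t 12.4667 cmd [0.5422 0.3065 0.0897] meas [0.5412 0.3053 0.0884] rotdiff(tool) [ 0.0027 -0.0019 -0.0025] eul [2.9057 0.0022 1.3961] w 0.014786489436604244 F [-3.0599 -2.9313 -0.671 ]
t 12.5167 cmd [0.5422 0.3065 0.0897] meas [0.5413 0.3053 0.0885] rotdiff(tool) [ 0.0024 -0.0017 -0.0018] eul [2.9054 0.0019 1.3955] w 0.014875489119990358 F [-2.8673 -4.1582  0.6383]
[-0.7793  0.7186 -0.0319]
[ 2.903  -0.0002  1.3942]
1.33 [0.03 0.37 0.08] [-0.001 -0.012  0.048]
1.38 [0.01 0.73 0.17] [-0.001 -0.024  0.096]
1.43 [-0.03  1.09  0.26] [-0.001 -0.036  0.145]
1.48 [-0.08  1.44  0.34] [-0.001 -0.047  0.193]
1.53 [-0.16  1.79  0.43] [-0.001 -0.059  0.242]
1.58 [-0.25  2.14  0.51] [-0.001 -0.071  0.291]
1.63 [-0.35  2.48  0.6 ] [-0.001 -0.083  0.339]
```

View pics/c16.png

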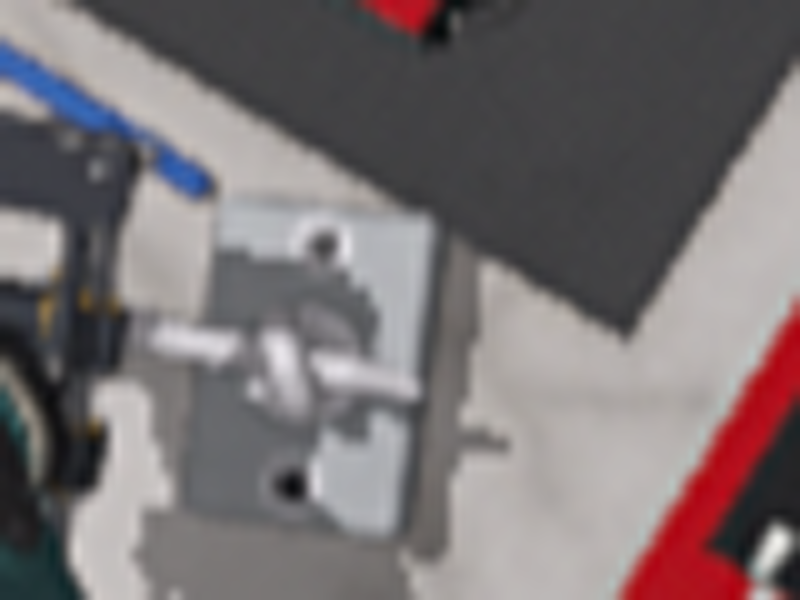

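View pics/c17.png

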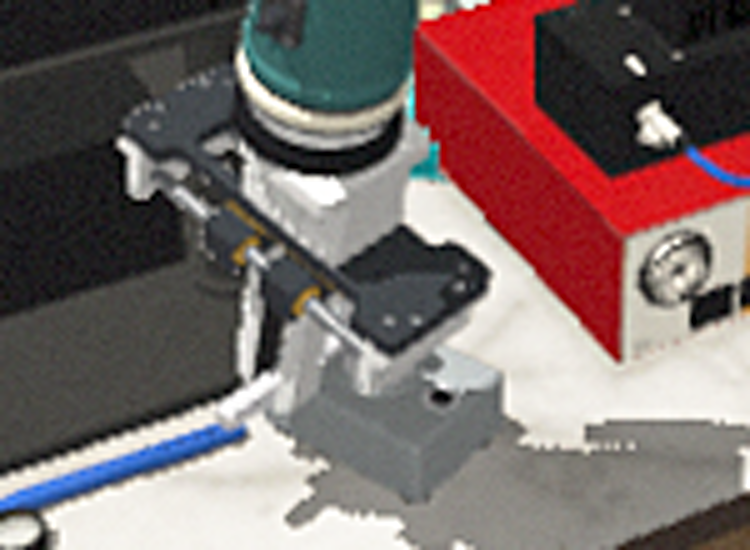

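apply_moves --moves '[[[0, 0.35, 0.1], [0, -0.012, 0.048], 0], [[0, 0.55, 0.1], [0, -0.018, 0.072], 0], [[0, 0.75, 0.15], [0, -0.024, 0.096], 0], [[0, 0.9, 0.2], [0, -0.03, 0.12], 0], [[0, 1.1, 0.25], [0, -0.036, 0.145], 0], [[-0.05, 1.25, 0.3], [0, -0.042, 0.17], 0], [[-0.1, 1.45, 0.35], [0, -0.047, 0.193], 0], [[-0.1, 1.6, 0.4], [0, -0.053, 0.218], 0], [[-0.1, 1.6, 0.4], [0, -0.053, 0.218], 0], [[-0.1, 1.6, 0.4], [0, -0.053, 0.218], 0]]'

```text
time: 13.4
tool_pos: [0.557, 0.3011, 0.0881]
ee_rot: [2.906, 0.004, 1.17]
wrist_force: [-4.8, -4.2, -1.1]
width: 0.0147
```

Run:
```python
from h import *
applied([-.1,1.6,.4],[0,-.053,.218]);chk()
im=optics.snapshot('top');cv2.imwrite('pics/t12.png',im[:,:,::-1]);chk();print(robot.get_obs()['wrist_torque'])
crop('pics/t12.png','pics/c18.png',170,190,250,250,10)
im=optics.snapshot('scene');cv2.imwrite('pics/s12.png',im[:,:,::-1])
crop('pics/s12.png','pics/c19.png',180,200,330,310,5)
P=load();print(P[1].as_euler('xyz'))
for k in range(1,8):
    t,r=rel(P,arc(1.175-.04*k,-.24)); print(round(1.175-.04*k,2),t,r)
```

```text
t 13.4 cmd [0.5583 0.3026 0.0896] meas [0.557  0.3011 0.0881] rotdiff(tool) [ 0.0027 -0.0037 -0.0009] eul [2.9058 0.0035 1.1699] w 0.01468444302892923 F [-4.781  -4.229  -1.0987]
t 13.45 cmd [0.5583 0.3026 0.0896] meas [0.557  0.3011 0.0881] rotdiff(tool) [ 0.0026 -0.0035 -0.001 ] eul [2.9057 0.0034 1.1699] w 0.014866310105161998 F [-4.5033 -4.38   -0.0521]
[-0.8839  0.9962 -0.1475]
[ 2.9031 -0.0002  1.1698]
1.14 [-0.01  0.27  0.05] [-0.001 -0.008  0.034]
1.09 [-0.02  0.56  0.12] [-0.001 -0.018  0.073]
1.06 [-0.04  0.84  0.19] [-0.001 -0.027  0.111]
1.02 [-0.07  1.13  0.26] [-0.002 -0.037  0.15 ]
0.98 [-0.12  1.41  0.33] [-0.002 -0.046  0.189]
0.94 [-0.17  1.69  0.39] [-0.002 -0.056  0.228]
0.9 [-0.24  1.97  0.46] [-0.002 -0.065  0.267]
```

View pics/c18.png

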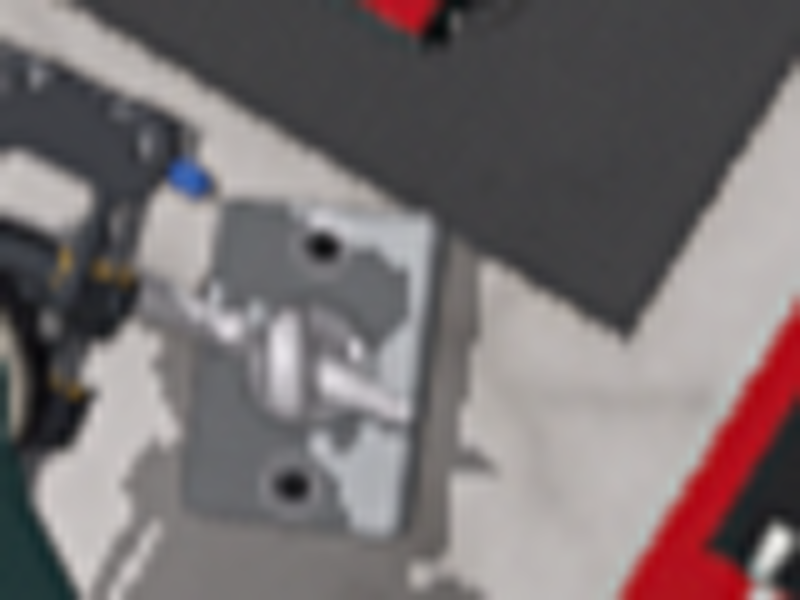

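View pics/c19.png

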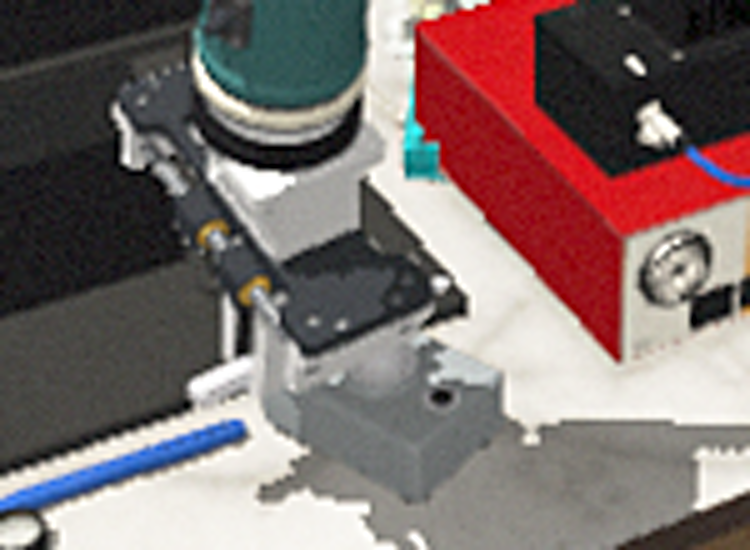

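apply_moves --moves '[[[0, 0.15, 0], [0, -0.004, 0.017], 0], [[0, 0.25, 0.05], [0, -0.008, 0.034], 0], [[0, 0.4, 0.1], [0, -0.013, 0.053], 0], [[0, 0.55, 0.1], [0, -0.018, 0.073], 0], [[0, 0.7, 0.15], [0, -0.022, 0.092], 0], [[0, 0.85, 0.2], [0, -0.027, 0.111], 0], [[0, 0.85, 0.2], [0, -0.027, 0.111], 0], [[0, 0.85, 0.2], [0, -0.027, 0.111], 0], [[0, 0.85, 0.2], [0, -0.027, 0.111], 0], [[0, 0.85, 0.2], [0, -0.027, 0.111], 0]]'

```text
time: 14.33
tool_pos: [0.5645, 0.2976, 0.088]
ee_rot: [2.906, 0.005, 1.056]
wrist_force: [-5.9, -4.9, -0.2]
width: 0.0147
```

Run:
```python
from h import *
applied([0,.85,.2],[0,-.027,.111]);chk()
im=optics.snapshot('top');cv2.imwrite('pics/t13.png',im[:,:,::-1]);chk();print(robot.get_obs()['wrist_torque'])
crop('pics/t13.png','pics/c20.png',180,200,230,240,16)
P=load();print(P[1].as_euler('xyz'))
a0=P[1].as_euler('xyz')[2]
for k in range(1,8):
    t,r=rel(P,arc(a0-.04*k,-.24)); print(round(a0-.04*k,2),t,r)
```

```text
t 14.3333 cmd [0.5663 0.2992 0.0897] meas [0.5645 0.2976 0.088 ] rotdiff(tool) [ 0.0031 -0.0046 -0.0011] eul [2.9062 0.0045 1.0555] w 0.014714408254508878 F [-5.8748 -4.9056 -0.2054]
t 14.3833 cmd [0.5663 0.2992 0.0897] meas [0.5645 0.2976 0.088 ] rotdiff(tool) [ 0.0031 -0.0046 -0.0011] eul [2.9062 0.0045 1.0556] w 0.014608565765366751 F [-5.9767 -4.5276 -0.8153]
[-0.9008  1.1697 -0.1798]
[ 2.9031 -0.0002  1.0556]
1.02 [-0.04  0.28  0.06] [-0.002 -0.01   0.039]
0.98 [-0.05  0.57  0.13] [-0.002 -0.019  0.078]
0.94 [-0.07  0.85  0.2 ] [-0.002 -0.029  0.117]
0.9 [-0.11  1.14  0.27] [-0.002 -0.038  0.155]
0.86 [-0.15  1.42  0.33] [-0.002 -0.048  0.194]
0.82 [-0.21  1.7   0.4 ] [-0.002 -0.057  0.233]
0.78 [-0.28  1.98  0.47] [-0.002 -0.067  0.272]
```

View pics/c20.png

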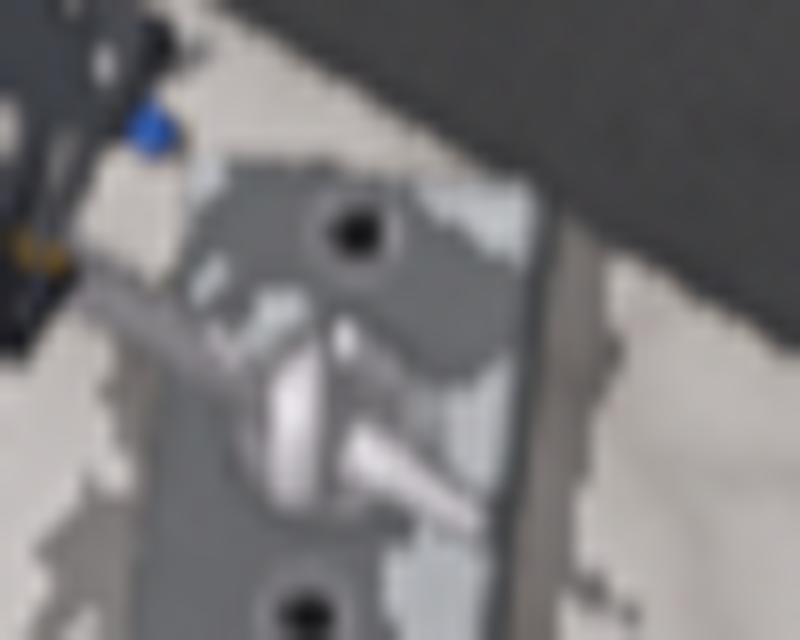

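apply_moves --moves '[[[0, 0.15, 0], [0, -0.005, 0.02], 0], [[0, 0.3, 0.05], [0, -0.01, 0.04], 0], [[0, 0.4, 0.1], [0, -0.014, 0.058], 0], [[0, 0.55, 0.15], [0, -0.019, 0.078], 0], [[0, 0.7, 0.15], [0, -0.024, 0.098], 0], [[0, 0.7, 0.15], [0, -0.024, 0.098], 0], [[0, 0.7, 0.15], [0, -0.024, 0.098], 0], [[0, 0.7, 0.15], [0, -0.024, 0.098], 0], [[0, 0.7, 0.15], [0, -0.024, 0.098], 0], [[0, 0.7, 0.15], [0, -0.024, 0.098], 0]]'

```text
time: 15.22
tool_pos: [0.5701, 0.2942, 0.0879]
ee_rot: [2.907, 0.006, 0.955]
wrist_force: [-7.5, -5.4, -0.4]
width: 0.0144
```

Run:
```python
from h import *
applied([0,.7,.15],[0,-.024,.098]);chk()
im=optics.snapshot('top');cv2.imwrite('pics/t14.png',im[:,:,::-1]);chk();print(robot.get_obs()['wrist_torque'])
crop('pics/t14.png','pics/c21.png',180,200,230,240,16)
```

```text
t 15.2167 cmd [0.5725 0.2956 0.0899] meas [0.5701 0.2942 0.0879] rotdiff(tool) [ 0.0039 -0.0056 -0.0015] eul [2.907  0.0057 0.9548] w 0.01441315022089486 F [-7.5304 -5.4301 -0.4302]
t 15.2667 cmd [0.5725 0.2956 0.0899] meas [0.5701 0.2942 0.0879] rotdiff(tool) [ 0.0039 -0.0056 -0.0015] eul [2.907  0.0057 0.9548] w 0.014372576609670439 F [-6.465  -4.5989  0.1549]
[-0.8244  1.42   -0.1244]
```

View pics/c21.png

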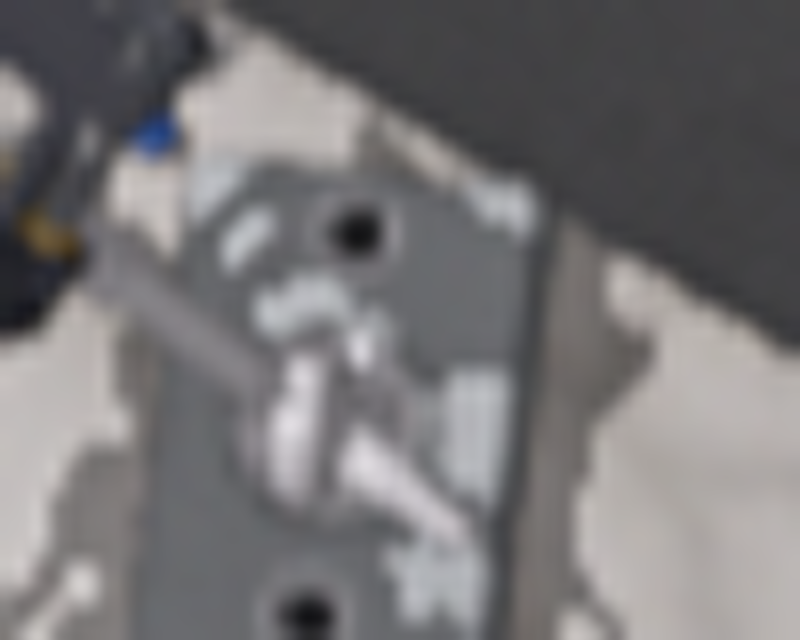

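Run:
```python
from h import *
C=cal('top')
f=lambda u,v,z:px2w('top',180+(u+.5)/16-.5,200+(v+.5)/16-.5,z,C)
def ang(a,b,z):
    d=f(*b,z)-f(*a,z);return np.arctan2(d[1],d[0])
print('bar c20',ang((470,510),(100,290),.082),'c21',ang((455,530),(110,265),.082))
print('holes',ang((308,612),(355,232),.045))
print('ring c20',ang((290,500),(308,355),.09),'c21',ang((290,495),(315,355),.09))
im=cv2.imread('pics/t14.png');C0=cal('scene')
im=optics.snapshot('scene');cv2.imwrite('pics/s14.png',im[:,:,::-1])
crop('pics/s14.png','pics/c22.png',180,200,330,310,5)
```

```text
bar c20 1.0553373721113928 c21 0.9378055618761901
holes -0.09399260497866821
ring c20 -0.09417852097992006 c21 -0.1474728447034247
```

View pics/c22.png

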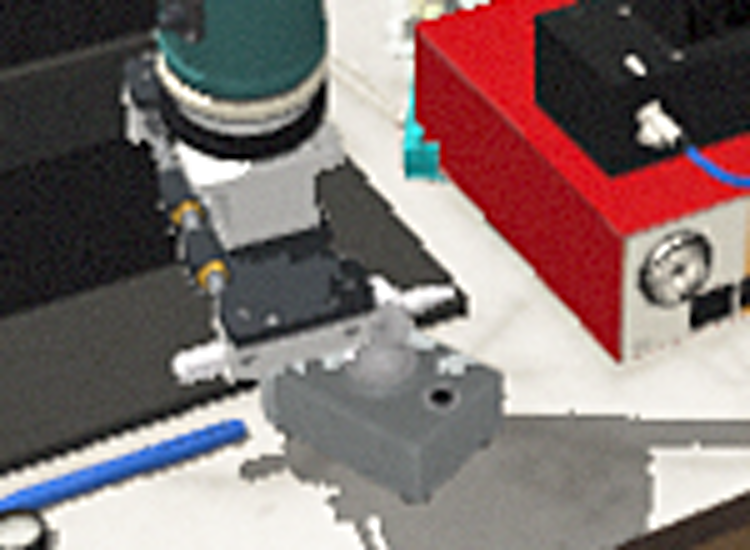

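Run:
```python
from h import *
ims=[]
for n in (10,11,12,13,14):
    im=cv2.imread(f'pics/t{n}.png')[212:242,186:214];im=cv2.resize(im,(392,420),interpolation=cv2.INTER_LANCZOS4)
    ims.append(im)
r=np.vstack([np.hstack(ims[:2]),]) 
cv2.imwrite('pics/m1.png',r);cv2.imwrite('pics/m2.png',np.hstack(ims[2:4]));cv2.imwrite('pics/m3.png',ims[4])
```

```text
(no output)
```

View pics/m1.png

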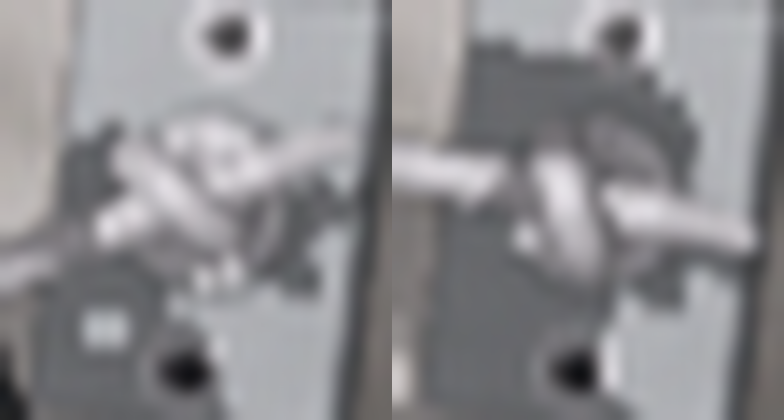

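View pics/m2.png

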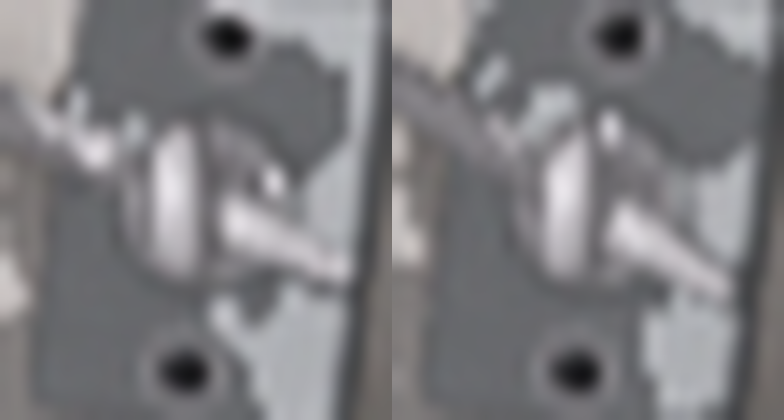

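View pics/m3.png

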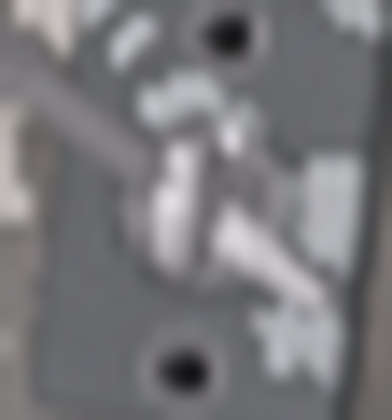

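Run:
```python
from h import *
P=load();a0=P[1].as_euler('xyz')[2];print(a0)
for k in range(1,5):
    t,r=rel(P,arc(a0-.04*k,-.26)); print(round(a0-.04*k,2),t,r)
```

```text
0.9546823189255036
0.91 [-0.06  0.29  0.08] [-0.022 -0.01   0.039]
0.87 [-0.06  0.58  0.15] [-0.022 -0.02   0.078]
0.83 [-0.09  0.87  0.22] [-0.022 -0.03   0.116]
0.79 [-0.12  1.15  0.29] [-0.021 -0.04   0.155]
```

apply_moves --moves '[[[0, 0.1, 0], [0, -0.004, 0.015], 0], [[0, 0.2, 0.05], [-0.01, -0.007, 0.03], 0], [[0, 0.3, 0.1], [-0.02, -0.01, 0.04], 0], [[0, 0.45, 0.1], [-0.02, -0.015, 0.06], 0], [[-0.05, 0.6, 0.15], [-0.02, -0.02, 0.08], 0], [[-0.05, 0.6, 0.15], [-0.02, -0.02, 0.08], 0], [[-0.05, 0.6, 0.15], [-0.02, -0.02, 0.08], 0], [[-0.05, 0.6, 0.15], [-0.02, -0.02, 0.08], 0], [[-0.05, 0.6, 0.15], [-0.02, -0.02, 0.08], 0], [[-0.05, 0.6, 0.15], [-0.02, -0.02, 0.08], 0]]'

```text
time: 16.15
tool_pos: [0.5736, 0.2916, 0.0874]
ee_rot: [2.89, 0.006, 0.873]
wrist_force: [-8.9, -2.1, -0.7]
width: 0.0147
```

Run:
```python
from h import *
applied([-.05,.6,.15],[-.02,-.02,.08]);chk()
im=optics.snapshot('top');cv2.imwrite('pics/t15.png',im[:,:,::-1]);chk();print(robot.get_obs()['wrist_torque'])
im=cv2.imread(f'pics/t15.png')[212:242,186:214];cv2.imwrite('pics/m4.png',cv2.resize(im,(560,600),interpolation=cv2.INTER_LANCZOS4))
```

```text
t 16.15 cmd [0.5773 0.2917 0.0898] meas [0.5736 0.2916 0.0874] rotdiff(tool) [ 0.0068 -0.0055 -0.0027] eul [2.8899 0.0057 0.8734] w 0.014653268647635423 F [-8.8527 -2.1465 -0.6857]
t 16.2 cmd [0.5773 0.2917 0.0898] meas [0.5735 0.2917 0.0874] rotdiff(tool) [ 0.0068 -0.0055 -0.0027] eul [2.8899 0.0057 0.8734] w 0.01417748953562889 F [-8.8141 -1.441  -0.3289]
[-0.2911  1.9744  0.0865]
```

View pics/m4.png

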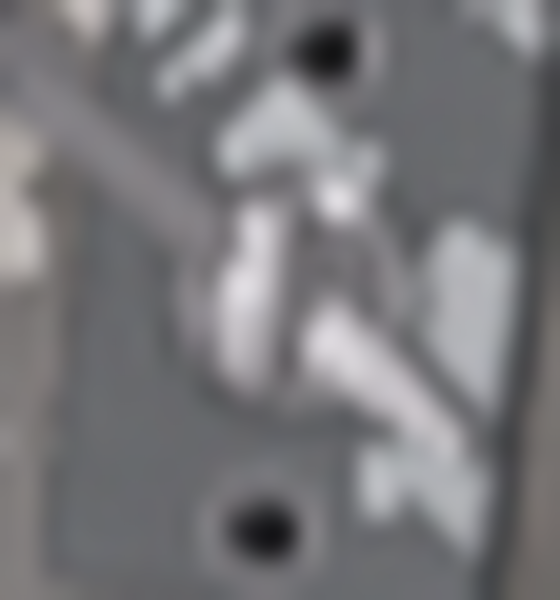

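apply_moves --moves '[[[0, 0.1, 0], [0, -0.004, 0.015], 0], [[0, 0.2, 0.05], [0, -0.007, 0.03], 0], [[0, 0.3, 0.1], [0, -0.01, 0.04], 0], [[0, 0.3, 0.1], [0, -0.01, 0.04], 0], [[0, 0.3, 0.1], [0, -0.01, 0.04], 0], [[0, 0.3, 0.1], [0, -0.01, 0.04], 0], [[0, 0.3, 0.1], [0, -0.01, 0.04], 0], [[0, 0.3, 0.1], [0, -0.01, 0.04], 0], [[0, 0.3, 0.1], [0, -0.01, 0.04], 0], [[0, 0.3, 0.1], [0, -0.01, 0.04], 0]]'

```text
time: 17.03
tool_pos: [0.5754, 0.2904, 0.0872]
ee_rot: [2.891, 0.005, 0.833]
wrist_force: [-11.8, -0.0, 0.1]
width: 0.0145
```

Run:
```python
from h import *
applied([0,.3,.1],[0,-.01,.04]);chk();o=robot.get_obs();print(o['wrist_torque'])
u=np.array([np.cos(.83),np.sin(.83)]);v=np.array([u[1],-u[0]]);print('axial',o['wrist_force'][:2]@u,'tang',o['wrist_force'][:2]@v)
P=load();a0=P[1].as_euler('xyz')[2];print(a0)
for k in (2,4,6,8,10,12): 
    a=a0+.05*k;l=-.26+.26*k/14
    print(round(a,2),*rel(P,arc(a,-.26)))
```

```text
t 17.0333 cmd [0.5797 0.2896 0.0896] meas [0.5754 0.2904 0.0872] rotdiff(tool) [ 0.0081 -0.0055 -0.0033] eul [2.8913 0.0052 0.8328] w 0.014509639580218035 F [-11.7936  -0.0027   0.0973]
[-0.0624  2.2155  0.0637]
axial -7.961182288635067 tang -8.701028595139357
0.8309947632877399
0.93 [-0.07 -0.72 -0.2 ] [-0.002  0.025 -0.097]
1.03 [-0.2  -1.42 -0.39] [-0.001  0.05  -0.194]
1.13 [-0.4  -2.11 -0.57] [-0.001  0.076 -0.29 ]
1.23 [-0.68 -2.77 -0.74] [-0.001  0.102 -0.387]
1.33 [-1.02 -3.4  -0.91] [-0.001  0.127 -0.484]
1.43 [-1.42 -4.   -1.07] [-0.001  0.153 -0.58 ]
```

apply_moves --moves '[[[0, -0.4, -0.1], [0, 0.013, -0.05], 0], [[-0.05, -0.7, -0.2], [0, 0.025, -0.097], 0], [[-0.1, -1.05, -0.3], [0, 0.038, -0.145], 0], [[-0.2, -1.4, -0.4], [0, 0.05, -0.194], 0], [[-0.3, -1.75, -0.5], [0, 0.063, -0.24], 0], [[-0.4, -2.1, -0.55], [0, 0.076, -0.29], 0], [[-0.55, -2.45, -0.65], [0, 0.089, -0.34], 0], [[-0.7, -2.75, -0.75], [0, 0.102, -0.387], 0], [[-0.85, -3.1, -0.8], [0, 0.115, -0.435], 0], [[-1, -3.4, -0.9], [0, 0.127, -0.484], 0]]'

```text
time: 17.87
tool_pos: [0.5478, 0.3071, 0.0901]
ee_rot: [2.881, -0.004, 1.335]
wrist_force: [-0.7, -0.3, -1.1]
width: 0.0143
```

Run:
```python
from h import *
applied([-1,-3.4,-.9],[0,.127,-.484]);chk()
im=optics.snapshot('top');cv2.imwrite('pics/t16.png',im[:,:,::-1]);chk();print(robot.get_obs()['wrist_torque'])
im=cv2.imread(f'pics/t16.png')[207:247,180:220];cv2.imwrite('pics/m5.png',cv2.resize(im,(600,600),interpolation=cv2.INTER_LANCZOS4))
P=load();print(P[1].as_euler('xyz'))
```

```text
t 17.8667 cmd [0.547  0.306  0.0896] meas [0.5478 0.3071 0.0901] rotdiff(tool) [-0.002   0.005  -0.0024] eul [ 2.8809 -0.0041  1.335 ] w 0.014306650233843268 F [-0.729  -0.2584 -1.1239]
t 17.9167 cmd [0.547  0.306  0.0896] meas [0.5472 0.3069 0.0901] rotdiff(tool) [-0.0014  0.0048 -0.004 ] eul [ 2.8816 -0.0035  1.3365] w 0.014397534175920618 F [-1.2095 -0.327  -1.1526]
[-0.0259  0.0972 -0.0681]
[2.8829 0.0001 1.3314]
```

View pics/m5.png

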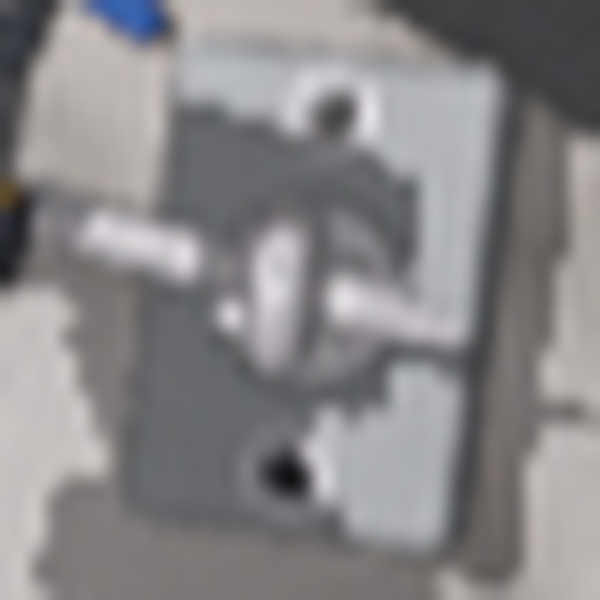

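Run:
```python
from h import *
C=cal('top')
for u,v in [(128,203),(155,194),(154,211),(138,215),(185,200)]: print(u,v,px2w('top',u,v,.0,C),px2w('top',u,v,.08,C))
f=lambda u,v:px2w('top',180+(u+.5)/15-.5,207+(v+.5)/15-.5,.082,C)
d=f(100,228)-f(455,332);print('bar',np.arctan2(d[1],d[0]))
o=robot.get_obs();M=Ro.from_euler('xyz',o['ee_rot']);print(M.apply([1,0,0]),o['tool_pos']+M.apply([.08,0,0]))
```

```text
128 203 [0.609  0.4957 0.    ] [0.603  0.4734 0.08  ]
155 194 [0.6423 0.4032 0.    ] [0.6349 0.3849 0.08  ]
154 211 [0.5829 0.4046 0.    ] [0.5781 0.3863 0.08  ]
138 215 [0.5679 0.4595 0.    ] [0.5638 0.4388 0.08  ]
185 200 [0.6234 0.2983 0.    ] [0.6168 0.2846 0.08  ]
bar 1.3052764870031566
[0.2322 0.9727 0.0035] [0.5657 0.3847 0.0904]
```

apply_moves --moves '[[[0.8, 0, 0], [0, 0, 0], 0], [[1.6, 0, 0], [0, 0, 0], 0], [[2.4, 0, 0], [0, 0, 0], 0], [[3.2, 0, 0], [0, 0, 0], 0], [[4, 0, 0], [0, 0, 0], 0], [[4.8, 0, 0], [0, 0, 0], 0], [[5.6, 0, 0], [0, 0, 0], 0], [[6.4, 0, 0], [0, 0, 0], 0], [[7.2, 0, 0], [0, 0, 0], 0], [[8, 0, 0], [0, 0, 0], 0]]'

```text
time: 18.75
tool_pos: [0.5662, 0.3842, 0.0889]
ee_rot: [2.883, 0.0, 1.331]
wrist_force: [-0.8, -0.6, -0.1]
width: 0.0147
```

Run:
```python
from h import *
applied([8,0,0],[0,0,0]);chk()
im=optics.snapshot('top');cv2.imwrite('pics/t17.png',im[:,:,::-1]);chk()
im=cv2.imread(f'pics/t17.png')[195:255,160:240];cv2.imwrite('pics/m6.png',cv2.resize(im,(800,600),interpolation=cv2.INTER_LANCZOS4))
P=load()
print(rel(P,pose([P[0][0],P[0][1],.33],1.45)))
```

```text
t 18.75 cmd [0.5659 0.3837 0.0896] meas [0.5662 0.3842 0.0889] rotdiff(tool) [ 0.0001 -0.0001 -0.0001] eul [2.883  0.0002 1.3315] w 0.014665801154509555 F [-0.8387 -0.6222 -0.1478]
t 18.8 cmd [0.5659 0.3837 0.0896] meas [0.5664 0.3857 0.089 ] rotdiff(tool) [-0.0002  0.0018 -0.0007] eul [ 2.8828 -0.0014  1.3325] w 0.014776666098945613 F [ 0.937   0.7644 -1.4051]
(array([ -0.  ,   6.15, -23.24]), array([ 0.258,  0.015, -0.118]))
```

View pics/m6.png

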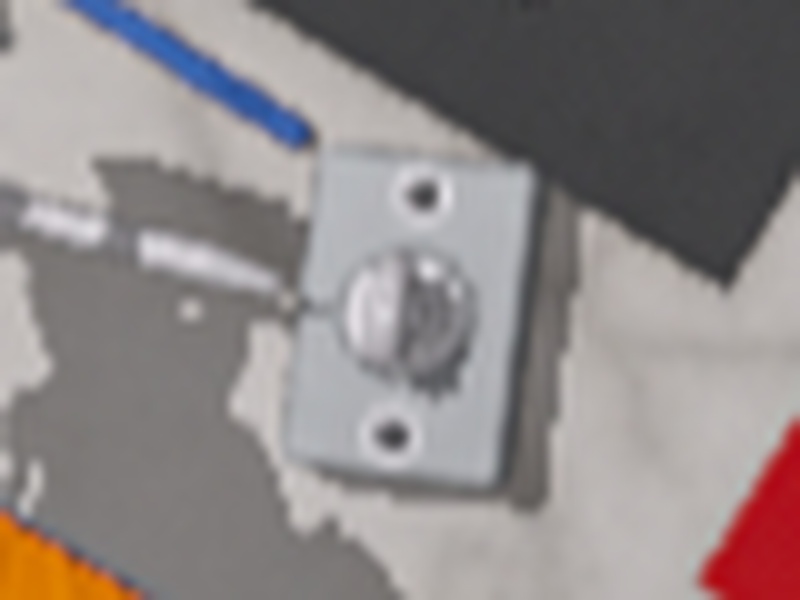

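apply_moves --moves '[[[0, 0.5, -2], [0, 0, 0], 0], [[0, 1.2, -4.5], [0.03, 0, 0], 0], [[0, 1.8, -7], [0.06, 0, 0], 0], [[0, 2.6, -10], [0.1, 0, 0], 0], [[0, 3.4, -13], [0.14, 0.01, 0], 0], [[0, 4.2, -16], [0.18, 0.01, -0.03], 0], [[0, 5, -19], [0.22, 0.015, -0.07], 0], [[0, 5.7, -21.5], [0.258, 0.015, -0.118], 0], [[0, 6.1, -23.2], [0.258, 0.015, -0.118], 0], [[0, 6.1, -23.2], [0.258, 0.015, -0.118], 0]]'

```text
time: 19.63
tool_pos: [0.5673, 0.3837, 0.3345]
ee_rot: [3.133, -0.005, 1.449]
wrist_force: [-1.0, -1.1, 0.4]
width: 0.0146
```

Run:
```python
from h import *
applied([0,6.1,-23.2],[.258,.015,-.118]);chk()
P=load();print(P[1].as_euler('xyz'))
# view pose: eye at tool x=.06
for y in (1.45,):
    print(rel(P,pose([.5313-.065*np.cos(1.8),.2337-.065*np.sin(1.8),.33],1.45)))
```

```text
t 19.6333 cmd [0.5656 0.3838 0.3295] meas [0.5673 0.3837 0.3345] rotdiff(tool) [-0.0079  0.0053  0.0011] eul [ 3.1334 -0.0049  1.4489] w 0.014649665200367267 F [-0.9649 -1.097   0.4427]
[3.1413 0.0005 1.45  ]
(array([-21.42,   0.63,  -0.04]), array([ 0.,  0., -0.]))
```

apply_moves --moves '[[[-2, 0, 0], [0, 0, 0], 0], [[-5, 0, 0], [0, 0, 0], 0], [[-8, 0, 0], [0, 0, 0], 0], [[-11, 0, 0], [0, 0, 0], 0], [[-14, 0, 0], [0, 0, 0], 0], [[-17, 0, 0], [0, 0, 0], 0], [[-19.5, 0, 0], [0, 0, 0], 0], [[-21.4, 0, 0], [0, 0, 0], 0], [[-21.4, 0, 0], [0, 0, 0], 0], [[-21.4, 0, 0], [0, 0, 0], 0]]'

```text
time: 20.47
tool_pos: [0.5394, 0.1705, 0.328]
ee_rot: [-3.141, 0.001, 1.448]
wrist_force: [-0.2, 0.1, -0.9]
width: 0.0146
```

Run:
```python
from h import *
applied([-21.4,0,0],[0,0,0]);chk()
im=optics.snapshot('wrist');cv2.imwrite('pics/w18.png',im[:,:,::-1]);chk()
C=cal('wrist');print(w2px('wrist',[.5313,.2337,.082],C))
u,v=w2px('wrist',[.5313,.2337,.082],C).astype(int)
crop('pics/w18.png','pics/c30.png',u-50,max(v-45,0),u+50,v+45,7)
print(rel(load(),pose([.6028,-.2674,.33],1.0598)))
```

```text
t 20.4667 cmd [0.5398 0.1713 0.3296] meas [0.5394 0.1705 0.328 ] rotdiff(tool) [ 0.0011 -0.0001  0.0016] eul [-3.1408  0.0006  1.4484] w 0.014552107584223928 F [-0.2402  0.1295 -0.9157]
t 20.5167 cmd [0.5398 0.1713 0.3296] meas [0.5395 0.1713 0.3281] rotdiff(tool) [0.0012 0.     0.0002] eul [-3.1407  0.0004  1.4498] w 0.014862774753507611 F [-0.5909  0.6639 -0.7486]
[269.6371 139.5233]
(array([-42.8 ,  11.54,  -0.02]), array([0.  , 0.  , 0.39]))
```

View pics/c30.png

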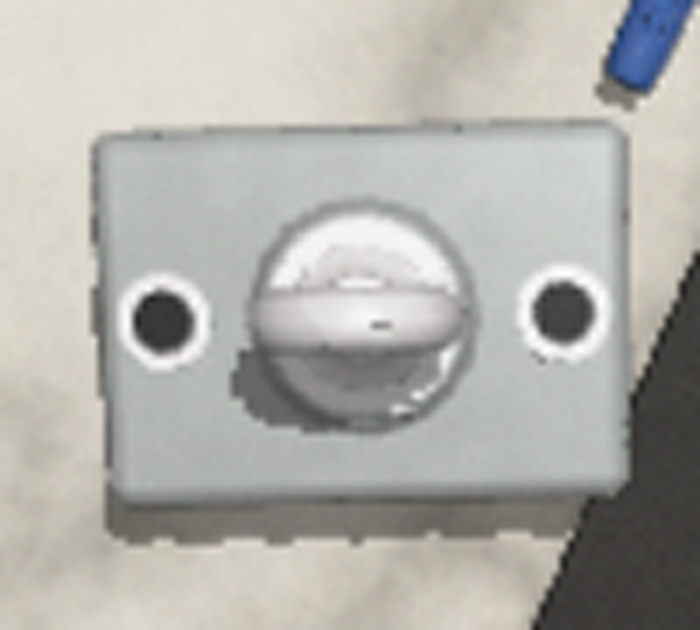

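View pics/w18.png

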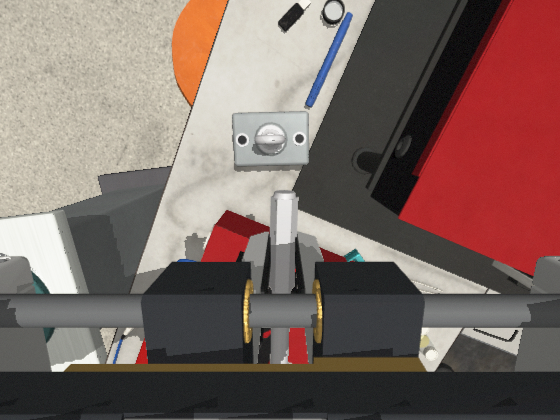

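apply_moves --moves '[[[-2, 0.5, 0], [0, 0, 0.02], 0], [[-5.5, 1.5, 0], [0, 0, 0.05], 0], [[-9, 2.4, 0], [0, 0, 0.08], 0], [[-13, 3.5, 0], [0, 0, 0.12], 0], [[-17, 4.6, 0], [0, 0, 0.16], 0], [[-21, 5.7, 0], [0, 0, 0.2], 0], [[-25, 6.7, 0], [0, 0, 0.23], 0], [[-29, 7.8, 0], [0, 0, 0.27], 0], [[-33, 8.9, 0], [0, 0, 0.31], 0], [[-36, 9.7, 0], [0, 0, 0.34], 0]]'

```text
time: 21.35
tool_pos: [0.5935, -0.2, 0.3277]
ee_rot: [-3.141, 0.001, 1.108]
wrist_force: [1.0, -0.4, -0.8]
width: 0.0149
```

Run:
```python
from h import *
applied([-36,9.7,0],[0,0,.34]);chk()
print(rel(load(),pose([.6028,-.2674,.1],1.0598)))
```

```text
t 21.35 cmd [ 0.5927 -0.1977  0.3298] meas [ 0.5935 -0.2     0.3277] rotdiff(tool) [ 0.0012 -0.0006  0.0019] eul [-3.1409  0.0009  1.1081] w 0.014883002543172494 F [ 1.0286 -0.444  -0.75  ]
(array([-5.79,  3.99, 22.98]), array([0.  , 0.  , 0.05]))
```

apply_moves --moves '[[[-2, 1.5, 0.5], [0, 0, 0.02], 0], [[-4, 3, 2], [0, 0, 0.04], 0], [[-5.8, 4, 4.5], [0, 0, 0.05], 0], [[-5.8, 4, 8], [0, 0, 0.05], 0], [[-5.8, 4, 11.5], [0, 0, 0.05], 0], [[-5.8, 4, 15], [0, 0, 0.05], 0], [[-5.8, 4, 18], [0, 0, 0.05], 0], [[-5.8, 4, 20.5], [0, 0, 0.05], 0], [[-5.8, 4, 22], [0, 0, 0.05], 0], [[-5.8, 4, 23], [0, 0, 0.05], 0]]'

```text
time: 22.18
tool_pos: [0.6021, -0.2655, 0.0947]
ee_rot: [-3.136, 0.0, 1.062]
wrist_force: [-0.8, -0.3, -1.3]
width: 0.0145
```

Run:
```python
from h import *
applied([-5.8,4,23],[0,0,.05]);chk()
for n in('wrist','scene','top'):
    im=optics.snapshot(n);cv2.imwrite(f'pics/{n}20.png',im[:,:,::-1])
chk()
crop('pics/scene20.png','pics/c31.png',310,150,410,225,8)
crop('pics/top20.png','pics/c32.png',310,180,400,260,8)
```

```text
t 22.1833 cmd [ 0.6028 -0.2676  0.0998] meas [ 0.6021 -0.2655  0.0947] rotdiff(tool) [ 0.0063  0.0003 -0.0019] eul [-3.1358  0.      1.0619] w 0.014471526152093437 F [-0.837  -0.2561 -1.3141]
t 22.3333 cmd [ 0.6028 -0.2676  0.0998] meas [ 0.6031 -0.2668  0.0982] rotdiff(tool) [ 0.0018  0.0001 -0.0013] eul [-3.1403  0.0002  1.0613] w 0.014718530486906614 F [ 0.2538 -0.4582 -0.8049]
```

View pics/c31.png

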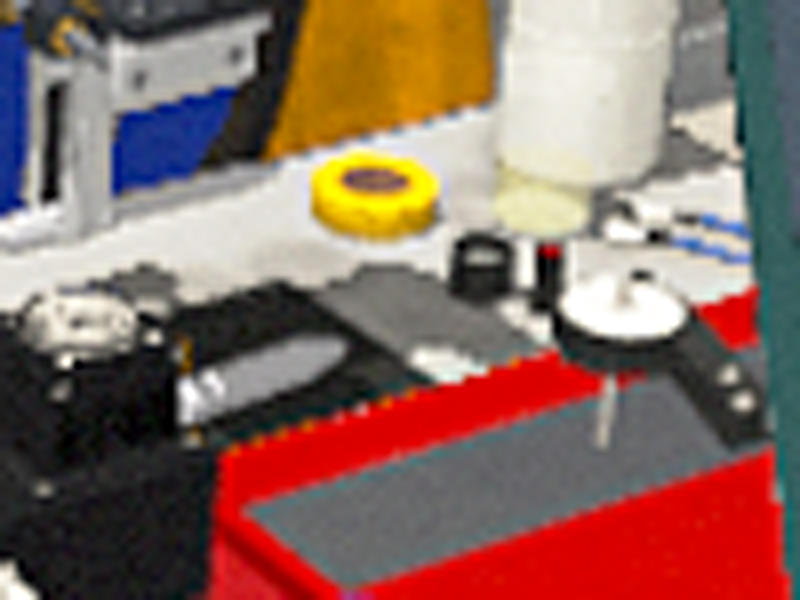

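View pics/c32.png

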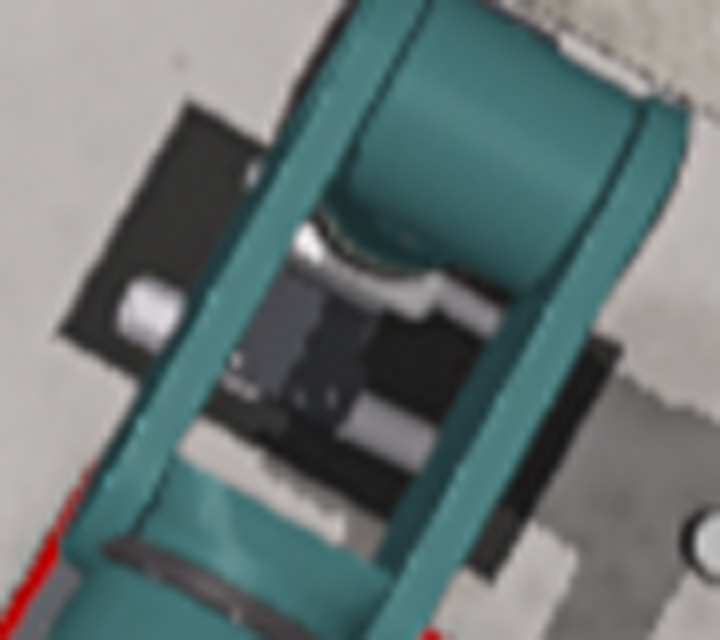

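View pics/wrist20.png

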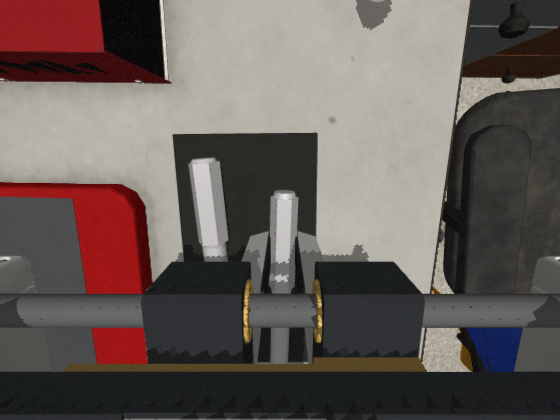

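apply_moves --moves '[[[0, 0, 1.2], [0, 0, 0], 0], [[0, 0, 2.4], [0, 0, 0], 0], [[0, 0, 3.6], [0, 0, 0], 0], [[0, 0, 4.8], [0, 0, 0], 0], [[0, 0, 5.8], [0, 0, 0], 0], [[0, 0, 6.6], [0, 0, 0], 0], [[0, 0, 7.2], [0, 0, 0], 0], [[0, 0, 7.6], [0, 0, 0], 0], [[0, 0, 7.6], [0, 0, 0], 0], [[0, 0, 7.6], [0, 0, 0], 0]]'

```text
time: 23.17
tool_pos: [0.603, -0.268, 0.0234]
ee_rot: [3.141, 0.0, 1.06]
wrist_force: [0.1, -0.2, -0.7]
width: 0.0146
```

Run:
```python
from h import *
applied([0,0,7.6],[0,0,0]);chk()
```

```text
t 23.1667 cmd [ 0.6028 -0.2676  0.0238] meas [ 0.603  -0.268   0.0234] rotdiff(tool) [-0.0003 -0.      0.0001] eul [3.1408 0.0003 1.0599] w 0.014634648818415738 F [ 0.0606 -0.21   -0.6697]
```

apply_moves --moves '[[[0, 0, 0.1], [0, 0, 0], 0], [[0, 0, 0.2], [0, 0, 0], 0], [[0, 0, 0.25], [0, 0, 0], 0], [[0, 0, 0.3], [0, 0, 0], 0], [[0, 0, 0.35], [0, 0, 0], 0], [[0, 0, 0.4], [0, 0, 0], 0], [[0, 0, 0.4], [0, 0, 0], 0], [[0, 0, 0.4], [0, 0, 0], 0], [[0, 0, 0.4], [0, 0, 0], 0], [[0, 0, 0.4], [0, 0, 0], 0]]'

```text
time: 24.0
tool_pos: [0.6029, -0.2679, 0.0193]
ee_rot: [3.141, 0.0, 1.06]
wrist_force: [0.5, -0.3, -1.7]
width: 0.0143
```

Run:
```python
from h import *
applied([0,0,.4],[0,0,0]);chk();print(robot.get_obs()['wrist_torque'])
```

```text
t 24.0 cmd [ 0.6028 -0.2676  0.0198] meas [ 0.6029 -0.2679  0.0193] rotdiff(tool) [-0.0001 -0.0001 -0.    ] eul [3.141  0.0004 1.06  ] w 0.014295026156214285 F [ 0.5285 -0.25   -1.6927]
[ 0.0049 -0.0275 -0.0136]
```

apply_moves --moves '[[[0, 0, 0.03], [0, 0, 0], 0], [[0, 0, 0.06], [0, 0, 0], 0], [[0, 0, 0.08], [0, 0, 0], 0], [[0, 0, 0.08], [0, 0, 0], 0], [[0, 0, 0.08], [0, 0, 0], 0.18], [[0, 0, 0.08], [0, 0, 0], 0.22], [[0, 0, 0.08], [0, 0, 0], 0.28], [[0, 0, 0.08], [0, 0, 0], 0.34], [[0, 0, 0.08], [0, 0, 0], 0.4], [[0, 0, 0.08], [0, 0, 0], 0.4]]'

```text
time: 24.83
tool_pos: [0.6029, -0.268, 0.0186]
ee_rot: [3.141, 0.0, 1.06]
wrist_force: [-0.4, -1.3, 0.0]
width: 0.0371
```

Run:
```python
from h import *
applied([0,0,.08],[0,0,0]);chk()
im=optics.snapshot('wrist');cv2.imwrite('pics/w21.png',im[:,:,::-1])
```

```text
t 24.8333 cmd [ 0.6028 -0.2676  0.019 ] meas [ 0.6029 -0.268   0.0186] rotdiff(tool) [-0.0003 -0.0001  0.    ] eul [3.1408 0.0004 1.06  ] w 0.037060431246528296 F [-0.3691 -1.2683  0.0051]
```

View pics/w21.png

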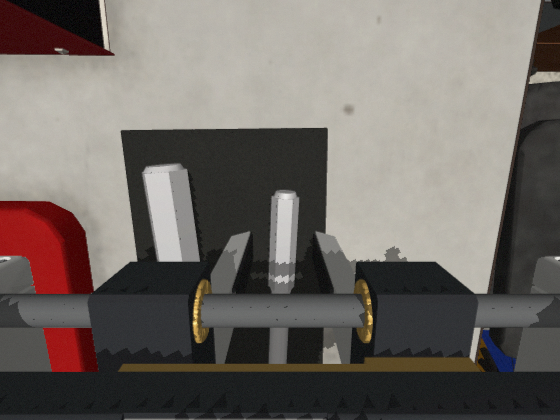

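Released on the mat, with the fingers clear on both sides. Rising straight up.

apply_moves --moves '[[[0, 0, -0.7], [0, 0, 0], 0.4], [[0, 0, -1.8], [0, 0, 0], 0.4], [[0, 0, -3.5], [0, 0, 0], 0.4], [[0, 0, -6], [0, 0, 0], 0.4], [[0, 0, -9], [0, 0, 0], 0.4], [[0, 0, -12], [0, 0, 0], 0.4], [[0, 0, -15], [0, 0, 0], 0.4], [[0, 0, -18], [0, 0, 0], 0.4], [[0, 0, -20], [0, 0, 0], 0.4], [[0, 0, -20], [0, 0, 0], 0.4]]'

```text
time: 25.72
tool_pos: [0.605, -0.269, 0.2272]
ee_rot: [3.127, 0.0, 1.06]
wrist_force: [0.2, -0.4, 0.8]
width: 0.0375
```

Run:
```python
from h import *
applied([0,0,-20],[0,0,0]);chk()
for n in('wrist','scene','top'):
    im=optics.snapshot(n);cv2.imwrite(f'pics/{n}22.png',im[:,:,::-1])
chk()
crop('pics/wrist22.png','pics/c40.png',205,130,325,290,5)
crop('pics/top22.png','pics/c41.png',90,160,250,260,5)
crop('pics/scene22.png','pics/c42.png',130,230,300,360,4)
a=cv2.imread('pics/top0.png').astype(int);b=cv2.imread('pics/top22.png').astype(int)
d=np.abs(a-b).max(2);m=(d>45).astype(np.uint8)*255
cv2.imwrite('pics/diff.png',m)
```

```text
t 25.7167 cmd [ 0.6028 -0.2675  0.219 ] meas [ 0.605  -0.269   0.2272] rotdiff(tool) [-0.0137  0.0001 -0.    ] eul [3.1275 0.0002 1.06  ] w 0.03750963570183622 F [ 0.1861 -0.4484  0.7913]
t 25.8667 cmd [ 0.6028 -0.2675  0.219 ] meas [ 0.6025 -0.2676  0.2178] rotdiff(tool) [ 0.0009 -0.0001 -0.    ] eul [-3.1411  0.0004  1.06  ] w 0.0377587603490447 F [ 0.2769  0.5812 -0.1753]
```

View pics/c40.png

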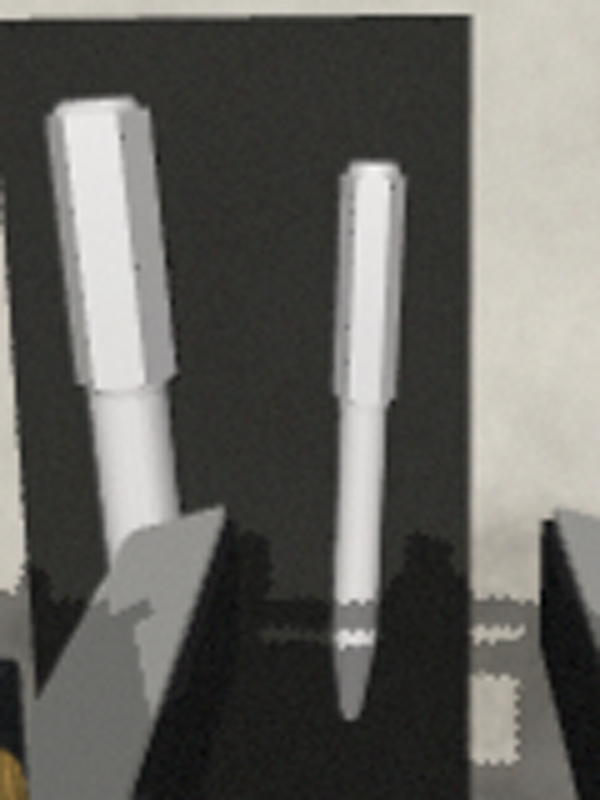

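View pics/c42.png

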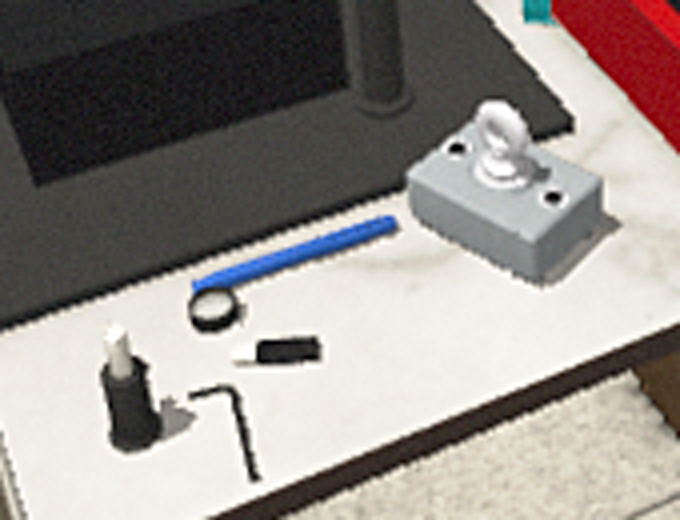

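View pics/diff.png

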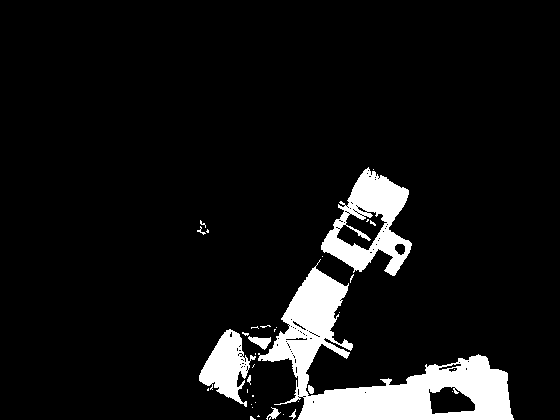

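View pics/scene22.png

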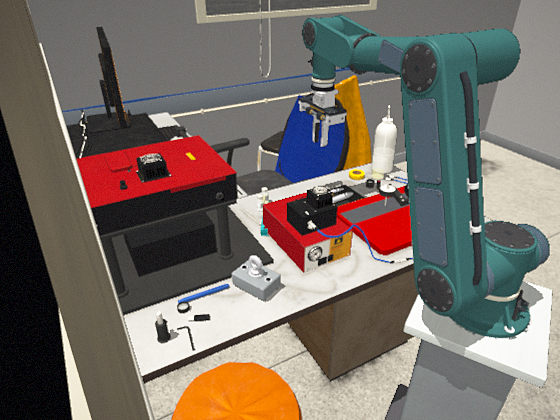

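Run:
```python
from h import *
o=robot.get_obs();print(o['time'],o['qvel'])
print(job.close_job())
```

```text
25.8667 [-0.0024  0.0251  0.0402  0.0006  0.0024  0.0004]
the job is handed in; nothing more can be done
None
```

I screwed the eye bolt fully home with the slim bar, drew the bar out again, and laid it back on the mat in the spot it came from. I then handed the job in at about 26 s of the 72 s allowed.

- **Eye bolt:** I turned it clockwise about 1.2 rad. At the end the sideways push on the lever rose from about 3 to 6 to 9 N while the loop stayed put, so it had reached its stop. A close wrist-camera view after the bar was out shows the loop in line with the block's long side to within about 0.02 rad.
- **Bar:** The last wrist picture shows it lying on the mat, hexagon flat up, next to the untouched thick bar.
- **Other things on the bench:** Comparing the first and last overhead pictures, only the eye and the arm differ. The mat area is partly hidden by the arm in the last one, but the wrist view covers it. The scene camera also shows everything still standing.
- **Forces:** At the end of each move the wrist force read about 12 N at most.
- **One disagreement:** While levering, the bar slewed about 0.45–0.5 rad in the hole, more than the 0.35 rad given. So I judged home by the force rise and the pictures, not by the bar's angle.

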